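Mark the passed lens rings on the key-locked marking press

TASK

Mark the steel lens rings that have passed inspection. Take the key from its grey block, set its blade on the marking press's lock and turn it gently to and fro, without forcing it, until it drops in, then turn it clockwise to its stop to free the lever; leave the key there, lay every ring from the white mat flat between the pins of a nest of the press, swing the lever down to its stop to mark them all in one stroke and let it spring back up. Put the marked rings into the open white box, and last of all turn the key back to its stop to lock the press and stand the key in its block again; leave the other things on the bench where they are.

Things in the scene. Friction and masses are not known exactly. Their poses are not given: they have to be found in the camera images.
- press: hand-lever marking press, bolted down: white base plate 12 mm thick (x from -60 to 150 mm, y from -185 to 145 mm), three nests in a row along y, a lock on a wing at the front right, a hinged lever at the back. Origin on the bench under the middle nest; x points from its front to the hinge, z up
- nest0 (a point): centre of the left (+y of the press) nest, on its flat floor, 20 mm above the bench; axes as the press. A nest is a steel disc of 86 mm diameter with four round-topped pins, 6 mm thick and 6.5 mm high, 35.7 mm from its centre on the diagonals of x and y; a ring lies flat between them with 2.7 mm of play all round, fingers may come down along x or y
- nest1 (a point): the same for the middle nest, 95 mm from its neighbours
- nest2 (a point): the same for the right (-y) nest
- lever (a joint): lever angle: 0 = up at rest (0.03 rad past upright), grows as it swings forwards and down, 1.60 = level, at its stop. A damped spring returns it in about 1 s; at the stop the handle needs about 6 N. While the lock is locked a rod blocks it. A ring that does not lie down between its pins keeps it from its stop
- lever_handle (a point): middle of the lever's handle, a black round bar, diameter 18 mm, free length 90 mm, along the press's y between two side arms, 210 mm from the hinge. Pinch it from above with the fingers closing along the press's x; it turns between the fingers. About 265 mm above the bench when up, 55 mm when down
- lever_hinge (a point): point on the lever's hinge axis (along the press's y), 55 mm above the bench and 105 mm behind the nests along the press's x; the handle moves on a circle of 210 mm radius about it
- lock_face (a point): centre of the lock's face, 43 mm above the bench, just under a soft black dust seal in a dark housing 60 mm square and 45 mm high; axes as the press. The keyway (slot 32 by 8 mm, 20 mm deep) is hidden: while locked its long side lies up to 0.6 rad either way from the press's x. The blade drops in 14 mm when within about 0.06 rad of it
- lock_cam (a joint): how far the lock is turned: 0 = locked stop, 1.25 = unlocked stop (the lever is free from 0.9); grows as the key turns clockwise seen from above. It tells nothing of the keyway's hidden angle. Turning takes about 0.2 N m, it stays where it is left; its stops are hard. The key has about 0.1 rad of play either way
- key: upright steel key, 82 mm. Origin at the blade's lower end, z up, x along the blade's width. From below: blade 28 (x) by 5 (y) mm to 14 mm; round barrel, diameter 28, to 34 mm, its lower face is the shoulder; shank to 48 mm; flat bow to grip, 44 (x) by 12 (y) mm, to 82 mm. Alike after a half turn. It stands by itself in block and lock (in the lock, origin 14 mm below lock_face)
- key_block: fixed grey block, 75 (x) by 60 (y) by 30 mm high, with a slot of 33 (x) by 10 (y) mm, 22 mm deep, in the middle of its top, in which the key stands on its shoulder (key origin 16 mm above the bench, key x along the block's x); origin at the centre of its underside
- mat: fixed flat white mat, 220 (x) by 200 (y) mm, 3 mm thick, on which the rings lie at first; on the left or on the right of the press; origin at the centre of its underside
- box: fixed open white box, 220 (x) by 200 (y) by 45 mm high, walls and floor 5 mm thick, empty at first, on the other side of the press; origin at the centre of its underside
- box_in (a point): centre of the box's inner floor, 5 mm above the bench
- ring0: one of up to three identical steel lens rings: outer diameter 60 mm, bore 44 mm, 14 mm high, 0.12 kg, at first lying flat on the mat; origin at the centre of its underside, z along its axis. Two or three are present
- ring1: one of up to three identical steel lens rings: outer diameter 60 mm, bore 44 mm, 14 mm high, 0.12 kg, at first lying flat on the mat; origin at the centre of its underside, z along its axis. Two or three are present
- ring2: one of up to three identical steel lens rings: outer diameter 60 mm, bore 44 mm, 14 mm high, 0.12 kg, at first lying flat on the mat; origin at the centre of its underside, z along its axis. Two or three are present
- loupe: bystander: black eye loupe standing on the bench, 52 mm wide, 48 mm high; origin under its centre
- master_gauge: bystander: dark master gauge ring, 84 mm outer diameter, 22 mm high, 0.6 kg; origin under its centre. Not to be marked
- bottle: bystander: amber bottle, 52 mm wide, 120 mm high; origin under its centre

How it is judged:
On the way, in this order (a step that is already met when the one before it is completed fails the run):
1. the key is down in the lock and has turned it clockwise to its stop, so that the lever is free (horizontal distance between key and lock_face below 0.006 m and z of key in the frame of lock_face below -0.009 m and value of joint lock_cam above 0.9 rad), for 0.2 s.
2. every ring lies flat between the pins of a nest and the lever is down at its stop (((horizontal distance between ring0 and nest0 below 0.007 m and z of ring0 in the frame of nest0 between -0.004 and 0.004 m) or (horizontal distance between ring0 and nest1 below 0.007 m and z of ring0 in the frame of nest1 between -0.004 and 0.004 m) or (horizontal distance between ring0 and nest2 below 0.007 m and z of ring0 in the frame of nest2 between -0.004 and 0.004 m)) and ((horizontal distance between ring1 and nest0 below 0.007 m and z of ring1 in the frame of nest0 between -0.004 and 0.004 m) or (horizontal distance between ring1 and nest1 below 0.007 m and z of ring1 in the frame of nest1 between -0.004 and 0.004 m) or (horizontal distance between ring1 and nest2 below 0.007 m and z of ring1 in the frame of nest2 between -0.004 and 0.004 m)) and ((horizontal distance between ring2 and nest0 below 0.007 m and z of ring2 in the frame of nest0 between -0.004 and 0.004 m) or (horizontal distance between ring2 and nest1 below 0.007 m and z of ring2 in the frame of nest1 between -0.004 and 0.004 m) or (horizontal distance between ring2 and nest2 below 0.007 m and z of ring2 in the frame of nest2 between -0.004 and 0.004 m)) and value of joint lever above 1.52 rad), for 0.2 s.
3. the lever has sprung back up (value of joint lever below 0.12 rad), for 0.2 s.
4. every ring is in the white box (z of ring0 in the frame of box_in between -0.005 and 0.04 m and x of ring0 in the frame of box_in between -0.105 and 0.105 m and y of ring0 in the frame of box_in between -0.095 and 0.095 m and z of ring1 in the frame of box_in between -0.005 and 0.04 m and x of ring1 in the frame of box_in between -0.105 and 0.105 m and y of ring1 in the frame of box_in between -0.095 and 0.095 m and z of ring2 in the frame of box_in between -0.005 and 0.04 m and x of ring2 in the frame of box_in between -0.105 and 0.105 m and y of ring2 in the frame of box_in between -0.095 and 0.095 m), for 0.2 s.
5. the key has turned the lock back to its locked stop (horizontal distance between key and lock_face below 0.006 m and z of key in the frame of lock_face below -0.009 m and value of joint lock_cam below 0.2 rad), for 0.2 s.
At the end, for the whole second after the job is handed in: Every ring lies in the box (centre between its walls, at most 40 mm above its floor); lever up (below 0.12 rad); lock at its locked stop (lock_cam below 0.2); key standing in its block (within 6 mm of its centre, shoulder down, tilt below 0.12 rad); rings and key at rest (all of step 4 and linear speed of each of ring0, ring1, ring2, key below 0.02 m/s and value of joint lever below 0.12 rad and value of joint lock_cam below 0.2 rad and horizontal distance between key and key_block below 0.006 m and z of key in the frame of key_block between 0.012 and 0.02 m and angle between key's own z axis and vertical below 0.12 rad); the robot touches nothing.
It fails at once if the key is forced (over 150 N between key and lock, which is about 1.4 N m of twist) (contact force between key and press above 150 N).
It fails at once if another thing on the bench is pushed more than 50 mm (distance of any of loupe, master_gauge, bottle from where it was at the start of the episode above 0.05 m).
Of ring0, ring1, ring2 only 2 to 3 are there at a start; the rules pass over those that are not, and their reading is None.
At some moment in a run one of ring0, ring1, ring2 may be knocked a few centimetres aside while the robot is not near it.
It also fails if it takes over 210 s, if anything falls off the work surface, if the arm or the gripper's body presses on something with over 40 N, if the wrist force passes 120 N, or if a joint passes its speed limit or range.

ROBOT

A 6-joint arm with a two-finger parallel gripper is mounted at the origin on the work surface. World frame = base frame: x ahead of the robot, y to its left, z up, the work surface at z = 0. Lengths are in m, angles in rad, forces in N, time in s.
With the tool pointing down it reaches from about 0.225 to 0.875 m from the base axis. Payload 3.4 kg.
Tool frame: the origin (TCP) lies on the centre line of the jaws, within the pads' length; the fingertips stand 22 mm ahead of it and the grasp point (between the pads) lies 3 mm ahead of it; z points along the fingers, y is the line along which they close (so a half turn about z gives the same grasp; the last joint's range is limited). The gripper opens to 85 mm and grips with 20 to 120 N. Pads are 22 mm wide; open, the fingers measure 114 mm over their backs; the gripper's body (76 mm by 85 mm) begins 54 mm behind the grasp point. The pads swing forward as they close: fully open they stand 13 mm farther back than shut.
Start: joints at [-1.357, 0.276, 1.505, -0, 1.361, -0.121], TCP at [0.189, -0.543, 0.253] pointing down, gripper open.
Joint ranges: [-2.89, 2.89], [-0.75, 2.08], [0.22, 2.7], [-1.18, 4.32], [0.11, 2.71], [-2.7, 2.7]. Speed limits (rad/s): [2.57, 2.57, 3.14, 3.14, 3.14, 3.14].

INTERFACE

Orientations are given as a unit quaternion [w, x, y, z].
In Python, from rig import manip gives the robot as it stands.
- The arm moves only by the shell command python3 steer.py 'ROWS' [OPENING] [FORCE]. ROWS is rows parted by semicolons, their numbers by spaces, 1 to 5 of them, each of 4 numbers: dx, dy, dz in m, then a turn about the tool's z in rad; each row shifts and turns the commanded pose from where the row before left it, along the tool's axes as they then stand; what a row does not reach is not made up. A row lasts 1/12 s, in which the tool goes at most 0.0417 m and 0.125 rad, less where a joint would pass 70% of its speed; a pose out of reach is approached as far as the arm can. OPENING is the finger opening in m, set as the command begins (- or left out keeps the last). The fingers move at their own pace and stop on an object; FORCE is the grip in N (left out, the last holds). Time passes only in rows, so rows that do not move let the fingers close. It prints the time, the measured TCP pose, the force, the opening and the grip force at its end.
- manip.get_state(): the state, without advancing time (a new reading comes with each control period).
- manip.get_image(name): name is "scene" or "top" or "wrist"; returns a dict with "img" (480x640x3 uint8, red, green, blue), "camera_matrix" (3x3 intrinsics, pixels), "T" (4x4, takes a point from camera to world coordinates); the wrist camera has in their place "hand_eye" (4x4, takes a point from camera to tool coordinates, whose origin is the TCP and whose axes are the flange's). Camera axes: x right, y down, z forward; pixel columns grow to the right and rows downward; lengths in m; the calibration is good to about 2 mm. A picture is of the moment at which its call begins: read the wrist's pose just before it. There is no depth.
- manip.sign_off(): hands the job in; it is judged then, once.
The state is a dict: "clock": time; "qpos": joint angles; "qd": joint speeds; "effort": joint torques, N m; "position": TCP position; "ee_rot": TCP orientation; "contact_force": force on the tool from outside, world axes, zero at the start; "moment": the same for the moment, N m; "width": finger opening in m; "gripper_force": force on a finger pad.
Only numpy, scipy, OpenCV 4.12 (cv2) and the standard library are available. Lean on these libraries where they do the work, as an engineer would, in place of code of your own. Each camera call takes 0.05 s, during which the arm holds its last target. There are 200 camera calls.

## Working session

There is one attempt and no reset: what is moved stays moved. The work goes in short steps, Python scripts to look and compute and a shell command to move; the robot and the scene stay as the last step left them, time stands still between calls to the robot, and variables do not carry over. Pictures are saved under pics/ and viewed, at most 14 in all, crops included, and the job is handed in when it is done.

```bash
ls; mkdir -p pics
python3 - <<'E'
from rig import manip
import cv2
for n in("scene","top"):
    r=manip.get_image(n); cv2.imwrite(f"pics/{n}0.png",r["img"][:,:,::-1]); print(n,r["camera_matrix"].tolist(),r["T"].round(4).tolist())
r=manip.get_image("wrist");print(r["hand_eye"].round(4).tolist(),r["camera_matrix"].tolist())
print(manip.get_state())
E
```

```text
pics
rig.py
steer.py
scene [[485.80390822919935, 0.0, 321.8009721286624], [0.0, 485.80390822919935, 241.5982936554921], [0.0, 0.0, 1.0]] [[-0.5633, 0.6088, -0.5587, 1.1785], [0.826, 0.3993, -0.3978, 0.4204], [-0.0191, -0.6856, -0.7278, 0.9455], [0.0, 0.0, 0.0, 1.0]]
top [[467.8220428883902, 0.0, 321.50886387848533], [0.0, 467.8220428883902, 235.30331225760307], [0.0, 0.0, 1.0]] [[-0.0184, -0.9832, 0.1815, 0.3866], [-0.9996, 0.0219, 0.0173, -0.0217], [-0.021, -0.1811, -0.9832, 1.2635], [0.0, 0.0, 0.0, 1.0]]
[[-0.0006, -0.9614, -0.2752, 0.0711], [1.0, -0.0005, -0.0004, -0.0007], [0.0003, -0.2752, 0.9614, -0.1204], [0.0, 0.0, 0.0, 1.0]] [[401.7252771985956, 0.0, 317.6555952877656], [0.0, 401.7252771985956, 244.85916395428794], [0.0, 0.0, 1.0]]
{'clock': 0.15, 'qpos': array([-1.35701189e+00,  2.76468356e-01,  1.50584643e+00,  8.38079548e-06,
        1.36073010e+00, -1.20985765e-01]), 'qd': array([ 0.00107684, -0.00239345, -0.00458633, -0.00026029,  0.00059027,
       -0.00101116]), 'effort': array([ 1.62389922e-03, -4.17143834e+01, -2.46032202e+01, -1.54075274e-04,
        7.57336209e-03, -1.81260907e-05]), 'position': array([ 0.18884294, -0.54270972,  0.25262616]), 'ee_rot': array([-7.25522706e-04,  9.86023678e-01,  1.66603660e-01, -2.95858909e-05]), 'contact_force': array([0.00624308, 0.31340011, 0.75883924]), 'moment': array([ 0.00549826,  0.00942607, -0.01465951]), 'gripper_force': 0.0, 'width': 0.08511584292303281}
```
View pics/top0.png

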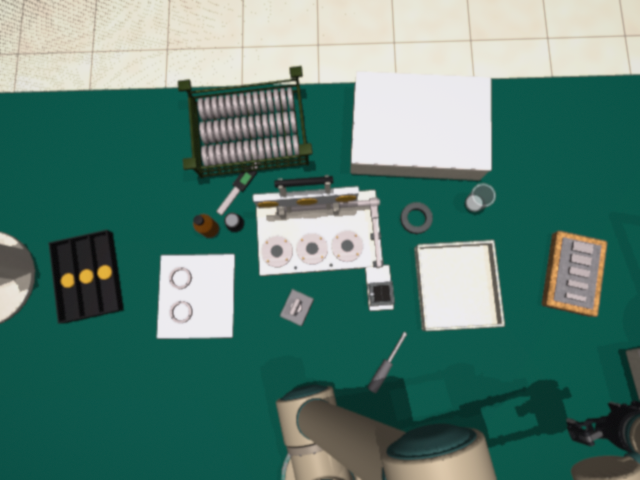

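View pics/scene0.png

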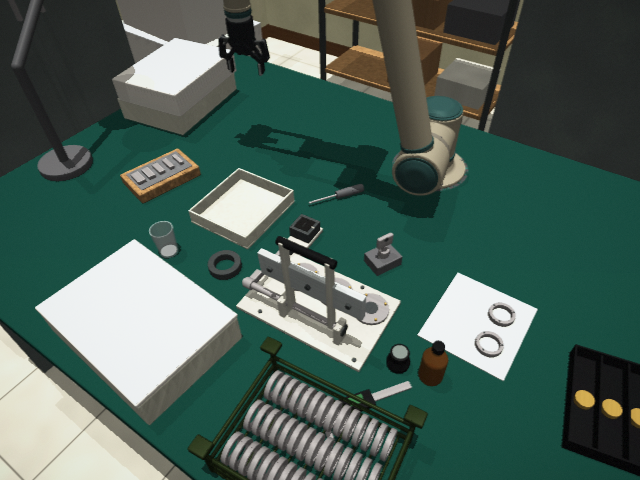

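The top view shows two rings at (181,278) and (181,312) on the mat, nests at (277,251), (312,248) and (347,246), the lock at (380,292), the key block at (297,307) and the box at (460,286). The scene view agrees: the lever is up, the key stands in its block, and the loupe, bottle and gauge are clear of the work area.

Create h.py:
```python
from rig import manip
import numpy as np, cv2
from scipy.spatial.transform import Rotation as R
def tool():
    s=manip.get_state(); q=s["ee_rot"]; M=np.eye(4); M[:3,:3]=R.from_quat(np.r_[q[1:],q[0]]).as_matrix(); M[:3,3]=s["position"]; return M
def grab(n,save=None):
    M=tool() if n=="wrist" else None
    r=manip.get_image(n); T=M@r["hand_eye"] if n=="wrist" else r["T"]
    if save: cv2.imwrite(f"pics/{save}.png",r["img"][:,:,::-1])
    return r["img"],r["camera_matrix"],T
def ray(K,T,u,v,z):
    d=T[:3,:3]@np.linalg.solve(K,[u,v,1.]); o=T[:3,3]; return o+d*(z-o[2])/d[2]
def proj(K,T,p):
    c=T[:3,:3].T@(np.array(p)-T[:3,3]); c=K@c; return c[:2]/c[2]
def go(x,y,z,yaw=None):
    """tool-frame displacement to bring TCP to x,y,z; yaw= world angle of tool y (closing) line, tool down"""
    M=tool(); d=M[:3,:3].T@(np.array([x,y,z])-M[:3,3]); cy=np.arctan2(M[1,1],M[0,1])
    t=0 if yaw is None else -((yaw-cy+np.pi/2)%np.pi-np.pi/2)
    print("pos",M[:3,3].round(4),"closeyaw",round(cy,3),"dtool",d.round(4),"turn",round(t,3),"tilt",round(np.arccos(-M[2,2]),4),"q6",round(manip.get_state()["qpos"][5],3))
```

Run:
```python
from h import *
i,K,T=grab("top")
for n,u,v,z in [("r",181,278,.017),("r",181,312,.017),("n0",277,251,.02),("n1",312,248,.02),("n2",347,246,.02),("lock",380,292,.045),("key",297,307,.03),("box",460,286,.045),("keytop",298,309,.098),
 ("matTL",160,255,.003),("matTR",236,255,.003),("matBL",157,338,.003),("matBR",233,339,.003)]:
    print(n,ray(K,T,u,v,z).round(4))
go(0.3,0.02,.30,0)
```

```text
r [0.5086 0.3792 0.017 ]
r [0.4185 0.3759 0.017 ]
n0 [0.5758 0.1208 0.02  ]
n1 [0.5819 0.0264 0.02  ]
n2 [ 0.5853 -0.0678  0.02  ]
lock [ 0.4591 -0.1487  0.045 ]
key [0.4254 0.0675 0.03  ]
box [ 0.4705 -0.3553  0.045 ]
keytop [0.4183 0.0602 0.098 ]
matTL [0.5742 0.4439 0.003 ]
matTR [0.5698 0.2349 0.003 ]
matBL [0.352 0.442 0.003]
matBR [0.3458 0.2395 0.003 ]
pos [ 0.1889 -0.5428  0.2527] closeyaw -1.236 dtool [ 0.2899 -0.4951 -0.0466] turn -1.236 tilt 0.0012 q6 -0.121
```

```bash
S="python3 steer.py"
python3 steer.py '.0246 -.0294 0 0;.0246 -.0294 0 0;.0246 -.0294 0 0;.0246 -.0294 0 0;.0246 -.0294 0 0'
python3 steer.py '.0246 -.0294 0 0;.0246 -.0294 0 0;.0246 -.0294 0 0;.0246 -.0294 0 0;.0246 -.0294 0 0'
python3 steer.py '.0246 -.0294 0 0;.0246 -.0294 0 0;.0246 -.0294 0 0;.0246 -.0294 0 0;.0246 -.0294 0 0'
python3 steer.py '.0246 -.0294 0 0;.0246 -.0294 0 0;0 0 0 0;0 0 0 0'
python3 - <<'E'
from h import *
go(.42,.066,.25)
i,K,T=grab("wrist","w1"); np.savez("w1.npz",K=K,T=T)
E
```

```text
clock: 0.62
position: [0.257, -0.362, 0.253]
ee_rot: [-0.0, 0.986, 0.166, 0.0]
contact_force: [0.3, 0.1, 0.1]
width: 0.0853
gripper_force: 0.0
clock: 1.03
position: [0.3247, -0.1828, 0.2534]
ee_rot: [0.0, 0.986, 0.166, 0.0]
contact_force: [1.4, -0.4, -0.4]
width: 0.085
gripper_force: 0.0
clock: 1.45
position: [0.3926, -0.0034, 0.2535]
ee_rot: [0.0, 0.986, 0.167, 0.0]
contact_force: [0.7, -0.9, 0.1]
width: 0.0855
gripper_force: 0.0
clock: 1.78
position: [0.4198, 0.0681, 0.253]
ee_rot: [0.0, 0.986, 0.169, -0.0]
contact_force: [-0.4, 0.0, -0.1]
width: 0.0852
gripper_force: 0.0
pos [0.4198 0.0681 0.253 ] closeyaw -1.231 dtool [-0.0005  0.002   0.003 ] turn 0 tilt 0.0007 q6 1.228
```

View pics/w1.png

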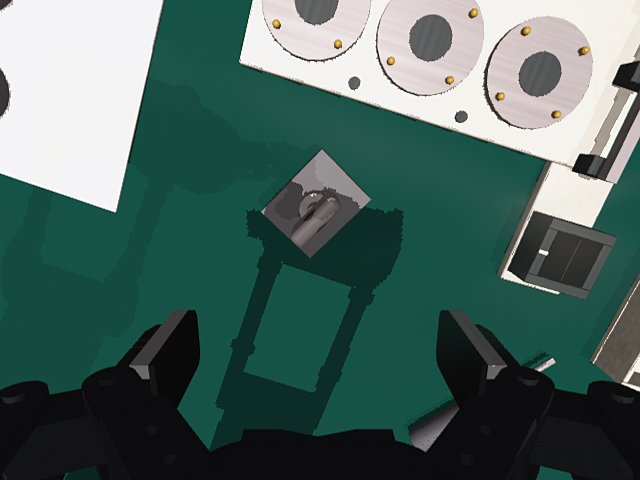

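The wrist view shows the block with corners near (323,150), (371,200), (310,257) and (262,212), and the bow running from lower left to upper right. The nest pins are gold and the lock housing is at about (565,252).

Run:
```python
from h import *
d=np.load("w1.npz");K,T=d["K"],d["T"]
im=cv2.imread("pics/w1.png"); hsv=cv2.cvtColor(im,cv2.COLOR_BGR2HSV)
m=cv2.inRange(hsv,(14,100,80),(35,255,255)); n,l,s,c=cv2.connectedComponentsWithStats(m)
for k in range(1,n):
    if s[k,4]>15: print("pin",c[k].round(1),s[k,4],ray(K,T,*c[k],.0245).round(4))
m=cv2.inRange(hsv,(0,0,25),(179,110,255))
m=cv2.inRange(hsv,(60,130,0),(100,255,255))==0
m=m.astype(np.uint8); n,l,s,c=cv2.connectedComponentsWithStats(m)
k=l[170,322]; print(s[k])
cn=cv2.findContours((l==k).astype(np.uint8),0,2)[0][0]; 
ap=cv2.approxPolyDP(cn,6,True)[:,0]; print(ap.tolist(), [ray(K,T,*p,.03).round(4).tolist() for p in ap])
w=np.array([ray(K,T,*p,.03)[:2] for p in cn[:,0]],np.float32); print(cv2.minAreaRect(w*1000))
for p in [(535,212),(616,240),(585,298),(510,262)]: print("lock",ray(K,T,*p,.045).round(4))
cv2.imwrite("pics/w1c.png",np.hstack([cv2.resize(im[120:280,230:400],None,fx=2.3,fy=2.3,interpolation=2),cv2.resize(im[170:330,480:640],None,fx=2.3,fy=2.3,interpolation=2)]))
```

```text
pin [473.5  12.5] 52 [0.609  0.0077 0.0245]
pin [275.9  23.6] 49 [0.5508 0.1497 0.0245]
pin [526.3  30.3] 49 [ 0.6115 -0.0367  0.0245]
pin [337.6  43.4] 46 [0.5535 0.0995 0.0245]
pin [584.6  50. ] 48 [ 0.6142 -0.0869  0.0245]
pin [390.7  60.5] 47 [0.556  0.0552 0.0245]
pin [449.7  79.3] 43 [0.5589 0.0049 0.0245]
pin [500.5  95.9] 44 [ 0.5612 -0.0394  0.0245]
pin [557.  113.9] 42 [ 0.5641 -0.0897  0.0245]
[ 261  148  110  110 6185]
[[322, 148], [261, 211], [309, 257], [370, 200]] [[0.4739, 0.0843, 0.03], [0.4061, 0.1164, 0.03], [0.3804, 0.0633, 0.03], [0.4466, 0.0306, 0.03]]
((426.8984069824219, 73.66759490966797), (61.48395538330078, 76.10163879394531), 64.55815887451172)
lock [ 0.4846 -0.0996  0.045 ]
lock [ 0.4859 -0.1758  0.045 ]
lock [ 0.4303 -0.1779  0.045 ]
lock [ 0.4384 -0.1     0.045 ]
```

View pics/w1c.png

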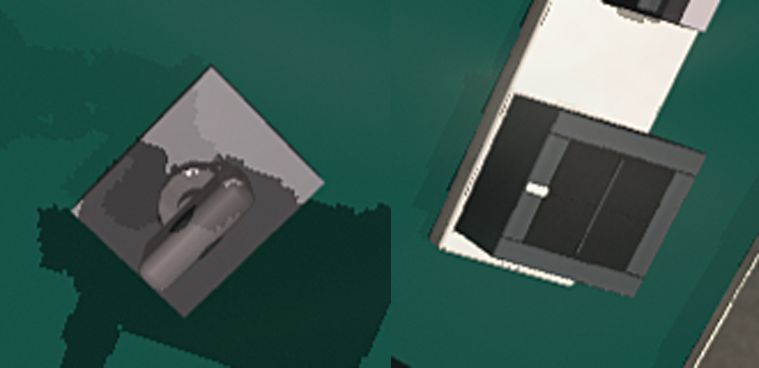

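The crop shows the key's bow aligned with the block's long side. The lock's top face has corners near (554,217), (617,237), (586,299) and (526,274), with two dark seal flaps. I'll look at the lock from directly above before taking the key.

```bash
python3 steer.py '-.0055 .035 .008 0;-.0055 .035 .008 0;-.0055 .035 .008 0;-.0055 .035 .008 0;-.0055 .035 .008 0'
python3 steer.py '-.0055 .035 .008 0;0 0 0 0;0 0 0 0'
python3 - <<'E'
from h import *
i,K,T=grab("wrist","w2"); np.savez("w2.npz",K=K,T=T)
im=i[:,:,::-1]; go(.4269,.0737,.25,1.129)
hsv=cv2.cvtColor(i,cv2.COLOR_RGB2HSV)
m=cv2.inRange(hsv,(14,100,80),(35,255,255)); n,l,s,c=cv2.connectedComponentsWithStats(m)
for k in range(1,n):
    if s[k,4]>15: print("pin",c[k].round(1),s[k,4],ray(K,T,*c[k],.0245).round(4))
p=proj(K,T,(.46,-.143,.045)).astype(int); print(p)
x0,y0=p-100; cv2.imwrite("pics/w2c.png",cv2.resize(im[max(y0,0):y0+200,x0:x0+200],None,fx=2.8,fy=2.8,interpolation=2)); print(x0,y0)
E
```

```text
clock: 2.25
position: [0.45, -0.1112, 0.2131]
ee_rot: [0.0, 0.986, 0.165, -0.0]
contact_force: [1.2, -0.5, 0.9]
width: 0.0856
gripper_force: 0.0
clock: 2.5
position: [0.4562, -0.1459, 0.2046]
ee_rot: [-0.0, 0.987, 0.163, -0.001]
contact_force: [-0.1, 0.3, 0.2]
width: 0.0857
gripper_force: 0.0
pos [ 0.4562 -0.1444  0.205 ] closeyaw -1.24 dtool [ 0.043  -0.2158 -0.0448] turn 0.772 tilt 0.0017 q6 0.788
pin [155.7  13.2] 69 [0.559  0.0044 0.0245]
pin [221.  33.] 62 [ 0.5615 -0.0399  0.0245]
pin [292.9  55.4] 64 [ 0.5639 -0.0902  0.0245]
[316 226]
216 126
```

View pics/w2c.png

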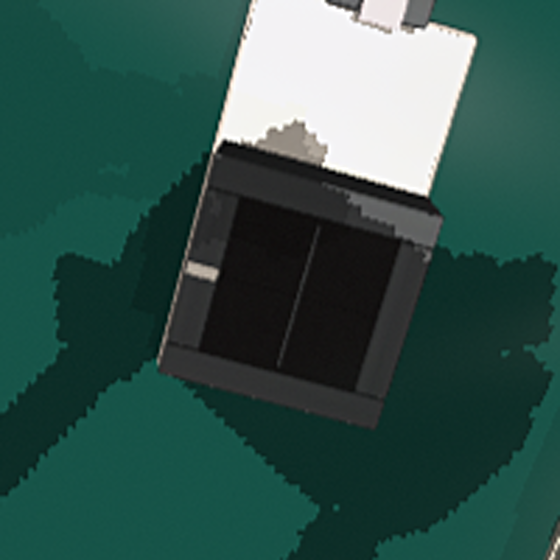

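The lock's top face corners in the crop are about (215,154), (441,214), (376,428) and (160,372). The seal's slit runs from (319,224) to (279,367).

Run:
```python
from h import *
d=np.load("w2.npz");K,T=d["K"],d["T"]
P=lambda u,v,z:ray(K,T,216+u/2.8-.3,126+v/2.8-.3,z)
q=[P(*p,.045) for p in[(215,154),(441,214),(376,428),(160,372)]]; print(np.round(q,4),np.mean(q,0).round(4))
print([np.linalg.norm(q[i]-q[i-1]).round(4) for i in range(4)])
a,b=P(319,224,.044),P(279,367,.044); print(a,b,(a+b)/2,np.arctan2(*(a-b)[[1,0]]))
s=[P(*p,.044) for p in[(240,196),(402,242),(357,390),(203,348)]]; print(np.mean(s,0))
n1=np.array([.5825,.0315]);c,s=np.cos(.0555),np.sin(.0555); v=np.mean(q,0)[:2]-n1; print("lock in press",c*v[0]+s*v[1],-s*v[0]+c*v[1])
```

```text
[[ 0.4853 -0.1165  0.045 ]
 [ 0.4893 -0.1748  0.045 ]
 [ 0.4301 -0.179   0.045 ]
 [ 0.4266 -0.1202  0.045 ]] [ 0.4578 -0.1476  0.045 ]
[np.float64(0.0588), np.float64(0.0585), np.float64(0.0593), np.float64(0.0589)]
[ 0.47682947 -0.14673136  0.044     ] [ 0.43762673 -0.14931942  0.044     ] [ 0.4572281  -0.14802539  0.044     ] 0.06592158532280615
[ 0.45769984 -0.14838202  0.044     ]
lock in press -0.13442795750180195 -0.17194092572747444
```

```bash
python3 steer.py '.0086 -.0415 0 0;.0086 -.0415 0 0;.0086 -.0415 0 0;.0086 -.0415 0 0;.0086 -.0415 0 0' >/dev/null
python3 steer.py '0 0 0 -.125;0 0 0 -.125;0 0 0 -.125;0 0 0 -.125;0 0 0 -.125' >/dev/null
python3 steer.py '0 0 0 -.125;0 0 0 -.125;0 0 0 -.125;0 0 0 -.125;0 0 0 -.125' >/dev/null
python3 steer.py '0 0 0 -.125;0 0 0 -.125;0 0 0 -.125;0 0 0 -.125;0 0 0 -.125' >/dev/null
python3 steer.py '0 0 0 -.125;0 0 0 -.125;0 0 0 -.125;0 0 0 -.12;0 0 0 0'
python3 steer.py '0 0 0 0'
python3 - <<'E'
from h import *
go(.4269,.0737,.088,1.129)
i,K,T=grab("wrist","w3"); np.savez("w3.npz",K=K,T=T)
hsv=cv2.cvtColor(i,cv2.COLOR_RGB2HSV)
m=(cv2.inRange(hsv,(60,130,0),(100,255,255))==0).astype(np.uint8)
n,l,s,c=cv2.connectedComponentsWithStats(m); p=proj(K,T,(.4269,.0737,.03)).astype(int); k=l[p[1]-25,p[0]-25]; print(p,s[k])
cn=cv2.findContours((l==k).astype(np.uint8),0,2)[0][0]
w=np.array([ray(K,T,*p,.03)[:2] for p in cn[:,0]],np.float32); print(cv2.minAreaRect(w*1000))
E
```

```text
clock: 4.63
position: [0.4293, 0.0643, 0.2058]
ee_rot: [0.0, 0.215, 0.977, 0.0]
contact_force: [-0.3, -0.0, -0.4]
width: 0.085
gripper_force: 0.0
clock: 4.72
position: [0.4296, 0.0642, 0.2057]
ee_rot: [0.0, 0.218, 0.976, 0.0]
contact_force: [0.6, -0.5, 0.3]
width: 0.0854
gripper_force: 0.0
pos [0.4296 0.0642 0.2057] closeyaw 1.132 dtool [0.0065 0.0075 0.1177] turn 0.003 tilt 0.0003 q6 -1.144
[325 216] [ 284  163   84  111 8351]
((428.9524841308594, 72.35224914550781), (60.49346923828125, 84.69990539550781), 64.60169982910156)
```

View pics/w3.png

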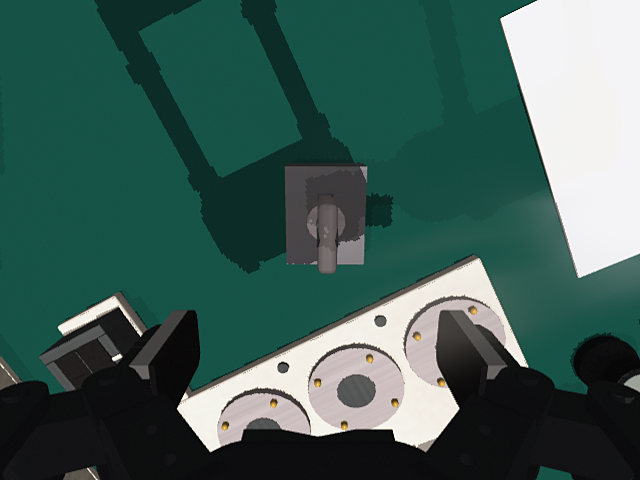

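The key and its block sit in the centre of the view: the block is at (326,214) and the bow at (327,230), parallel to the pads. I'll descend and grip.

```bash
python3 steer.py '.0032 .0037 .02 .003;.0033 .0038 .02 0;0 0 .026 0;0 0 .026 0;0 0 .0257 0' >/dev/null
python3 steer.py '0 0 0 0;0 0 0 0' .03 40
python3 steer.py '0 0 0 0;0 0 0 0;0 0 0 0;0 0 0 0;0 0 0 0' 0 40
python3 -c "
from h import *
go(.4269,.0737,.088,1.129)"
```

```text
clock: 5.35
position: [0.4267, 0.0734, 0.0871]
ee_rot: [-0.002, 0.219, 0.976, -0.0]
contact_force: [0.1, -1.0, -0.1]
width: 0.0639
gripper_force: 0.0
clock: 5.77
position: [0.4284, 0.0732, 0.0885]
ee_rot: [0.001, 0.218, 0.976, 0.0]
contact_force: [-0.7, -0.4, 3.7]
width: 0.0113
gripper_force: 43.2
pos [0.4284 0.0732 0.0885] closeyaw 1.131 dtool [ 0.0015 -0.0002  0.0005] turn 0.002 tilt 0.0021 q6 -1.122
```

```bash
python3 steer.py '0 0 -.027 0;0 0 -.027 0;0 0 -.026 0;0 0 0 0' >/dev/null
python3 steer.py '-.0242 -.0374 0 0;-.0242 -.0374 0 0;-.0242 -.0374 0 0;-.0242 -.0374 0 0;-.0242 -.0374 0 0' >/dev/null
python3 steer.py '0 0 0 -.125;0 0 0 -.125;0 0 0 -.125;0 0 0 -.125;0 0 0 0'
python3 - <<'E'
from h import *
go(.4577,-.1478,.12,1.6295)
i,K,T=grab("wrist","w4"); np.savez("w4.npz",K=K,T=T)
M=tool()
for x in(-.014,.014):
  for z in (.0725,.0585): print(x,z,proj(K,T,(M@[x,0,z,1])[:3]).round(1))
E
```

```text
clock: 6.93
position: [0.455, -0.1332, 0.1667]
ee_rot: [-0.001, -0.031, 1.0, 0.0]
contact_force: [-0.3, 0.5, -1.0]
width: 0.0113
gripper_force: 42.4
pos [ 0.455  -0.1332  0.1667] closeyaw 1.632 dtool [-0.0019 -0.0148  0.0467] turn 0.003 tilt 0.0016 q6 -2.064
-0.014 0.0725 [315.7 296.4]
-0.014 0.0585 [315.6 307.9]
0.014 0.0725 [315.8 244.4]
0.014 0.0585 [315.7 252.7]
```

View pics/w4.png

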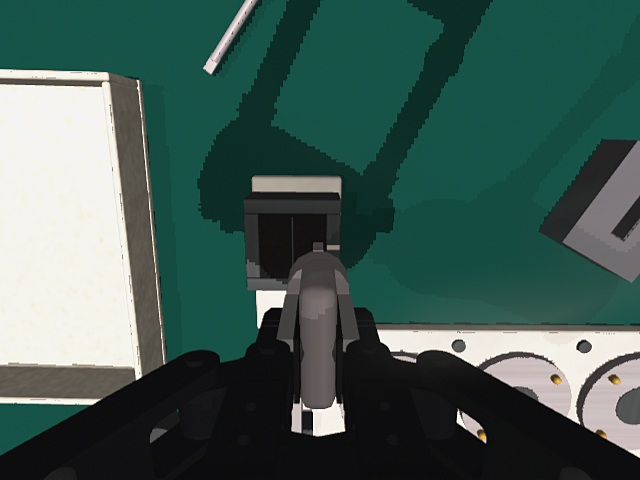

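The key is in hand, with the blade's far edge at about (319,242), and the lock's seal is at (291,245), a little to the left. I'll crop in to measure the blade.

Run:
```python
import cv2
im=cv2.imread("pics/w4.png")[180:300,235:385]
im=cv2.convertScaleAbs(im,alpha=1.8,beta=20)
cv2.imwrite("pics/w4c.png",cv2.resize(im,None,fx=5,fy=5,interpolation=0))
```

```text
(no output)
```

View pics/w4c.png

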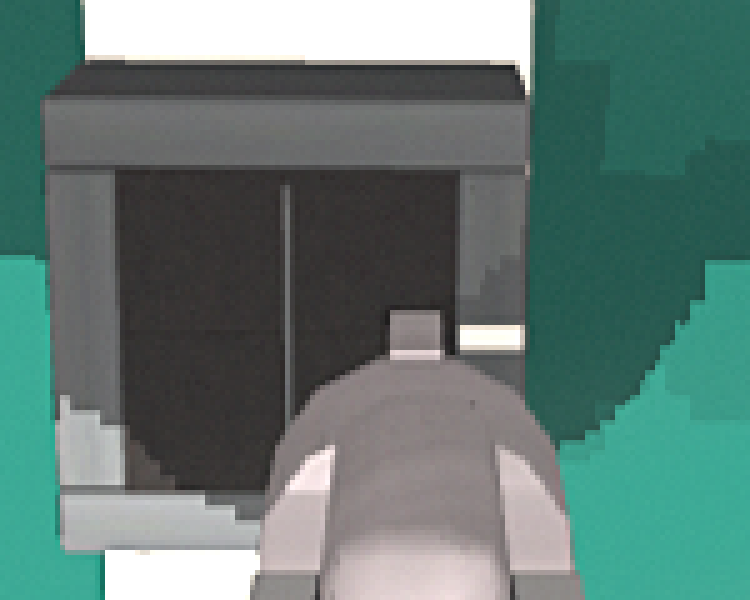

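The blade's lower edge is centred at crop (416,310), the slit runs at u of about 287 to 290, and the seal spans v from 169 to 490.

Run:
```python
from h import *
d=np.load("w4.npz");K,T=d["K"],d["T"]; M=tool()
P=lambda u,v,z:ray(K,T,235+u/5-.4,180+v/5-.4,z)
tip=P(416,310,M[2,3]-.0725); tip2=P(416,355,M[2,3]-.0585)
xa=M[:3,0]; print("key ctr",tip-.014*xa,tip2-.014*xa,"TCP",M[:3,3])
q=[P(*p,.045) for p in[(44,98),(527,98),(60,550)]]; c=(q[1]+q[2])/2; print("lock housing",np.round(q,4),c)
s=(P(288,169,.044)+P(290,490,.044))/2; print("seal",s, np.arctan2(*(P(287,185,.044)-P(289.5,400,.044))[[1,0]]))
k=(tip+tip2)/2-.014*xa
for t in (c,s): print("move tool",(M[:3,:3].T@(t-k)).round(4))
print("keyx yaw",np.arctan2(-M[0,1],M[1,1]))
```

```text
key ctr [ 0.45350786 -0.13210085  0.09432429] [ 0.45397609 -0.13209315  0.10832429] TCP [ 0.45510963 -0.13304775  0.16684131]
lock housing [[ 0.4292 -0.1787  0.045 ]
 [ 0.4257 -0.1202  0.045 ]
 [ 0.4881 -0.1761  0.045 ]] [ 0.45689926 -0.14810826  0.045     ]
seal [ 0.45742202 -0.14776964  0.044     ] -3.0868811867896007
move tool [-0.0023 -0.0162  0.0563]
move tool [-0.0028 -0.0159  0.0573]
keyx yaw 0.05727014892458431
```

```bash
python3 steer.py '-.0008 -.0053 .01 .003;-.0008 -.0053 .01 0;-.0009 -.0054 .01 0;0 0 .01 0;0 0 .005 0'>/dev/null
python3 steer.py '0 0 0 0;0 0 0 0;0 0 .001 0'
python3 steer.py '0 0 .001 0;0 0 .001 0;0 0 0 0'
python3 steer.py '0 0 .001 0;0 0 .001 0;0 0 0 0'
python3 -c "
from h import *
M=tool();go(*M[:3,3],1.6295);print(manip.get_state()['moment'])"
```

```text
clock: 7.65
position: [0.4595, -0.1492, 0.1218]
ee_rot: [0.0, -0.029, 1.0, -0.0]
contact_force: [-0.2, -0.3, -1.0]
width: 0.0113
gripper_force: 42.4
clock: 7.9
position: [0.4592, -0.149, 0.1198]
ee_rot: [0.0, -0.029, 1.0, -0.0]
contact_force: [0.2, -0.2, -1.4]
width: 0.0115
gripper_force: 42.4
clock: 8.15
position: [0.459, -0.1489, 0.1175]
ee_rot: [-0.0, -0.029, 1.0, -0.0]
contact_force: [0.3, 0.3, -1.8]
width: 0.0113
gripper_force: 42.4
pos [ 0.459  -0.1489  0.1175] closeyaw 1.628 dtool [0. 0. 0.] turn -0.002 tilt 0.0001 q6 -2.086
[ 0.02437172 -0.02186033 -0.00861741]
```

```bash
python3 steer.py '0 0 .001 0;0 0 0 0'|grep -E "pos|force"
python3 steer.py '0 0 .001 0;0 0 0 0'|grep -E "pos|force"
python3 steer.py '0 0 .0005 0;0 0 0 0'|grep -E "pos|force"
python3 -c "
from h import *
print(manip.get_state()['moment'])"
```

```text
position: [0.459, -0.149, 0.1165]
contact_force: [0.3, 0.1, -1.0]
gripper_force: 42.4
position: [0.4592, -0.1491, 0.1155]
contact_force: [0.6, 0.4, -1.1]
gripper_force: 42.5
position: [0.4592, -0.1491, 0.1154]
contact_force: [-0.4, 1.1, 2.2]
gripper_force: 42.9
[ 0.06323785  0.05525031 -0.0302217 ]
```

```bash
python3 steer.py '0 0 .0007 0;0 0 0 0'|grep -E "pos|contact"
python3 steer.py '0 0 0 .04;0 0 0 .04;0 0 0 .04'|grep -E "pos|contact|rot"
python3 steer.py '0 0 0 .04;0 0 0 .04;0 0 0 .04'|grep -E "pos|contact|rot"
python3 -c "
from h import *
print(manip.get_state()['moment'])"
```

```text
position: [0.4594, -0.1491, 0.1152]
contact_force: [-1.8, 0.2, 5.9]
position: [0.4597, -0.1494, 0.1154]
ee_rot: [0.001, 0.032, 0.999, -0.001]
contact_force: [-0.1, 0.9, 5.5]
position: [0.4599, -0.1495, 0.1154]
ee_rot: [0.001, 0.092, 0.996, -0.001]
contact_force: [-0.9, 0.3, 4.6]
[0.01397896 0.1408962  0.02426787]
```

```bash
python3 steer.py '0 0 .0003 .04;0 0 0 .04;0 0 0 0'|grep -E "pos|contact|rot"
python3 steer.py '0 0 0 .04;0 0 0 .04;0 0 0 0'|grep -E "pos|contact"
python3 steer.py '0 0 0 .04;0 0 0 .04;0 0 0 0'|grep -E "pos|contact"
python3 steer.py '0 0 0 .04;0 0 0 .04;0 0 0 0'|grep -E "pos|contact"
python3 steer.py '0 0 0 .04;0 0 0 .04;0 0 0 0'|grep -E "pos|contact|rot"
python3 -c "
from h import *
print(manip.get_state()['moment'])"
```

```text
position: [0.4601, -0.1496, 0.1154]
ee_rot: [0.001, 0.132, 0.991, -0.001]
contact_force: [-0.3, -1.0, 7.2]
position: [0.4602, -0.1497, 0.1153]
contact_force: [-0.8, 0.3, 7.4]
position: [0.4603, -0.1497, 0.1153]
contact_force: [0.4, -0.7, 8.0]
position: [0.4603, -0.1497, 0.1154]
contact_force: [-0.5, -0.7, 7.1]
position: [0.4603, -0.1497, 0.1154]
ee_rot: [0.002, 0.288, 0.958, -0.0]
contact_force: [-0.0, -0.1, 7.3]
[-0.04523113  0.11829741  0.02017654]
```

```bash
cat >> h.py <<'E'
def keyerr(tx=.4572,ty=-.148):
    M=tool(); k=M[:3,3]+M[:3,0]*.00145+M[:3,1]*.001; s=manip.get_state()
    e=M[:3,:3].T@(np.array([tx,ty,k[2]])-k)
    print("keyyaw",round(np.arctan2(-M[0,1],M[1,1]),3),"z",round(M[2,3],4),"fix",e[:2].round(4),"F",s["contact_force"].round(1),"Mz",round(s["moment"][2],2),"q6",round(s["qpos"][5],3))
E
python3 steer.py '.001 -.0006 0 0;.001 -.0006 0 0;0 0 0 0'|grep -E "contact"
python3 -c "
from h import *
keyerr()"
python3 steer.py '0 0 0 -.04;0 0 0 -.04;0 0 0 0'|grep -E "pos|contact"
python3 steer.py '0 0 0 -.04;0 0 0 -.04;0 0 0 0'|grep -E "pos|contact"
python3 steer.py '0 0 0 -.04;0 0 0 -.04;0 0 0 0'|grep -E "pos|contact"
python3 -c "
from h import *
keyerr()"
```

```text
contact_force: [3.3, -0.7, 4.9]
keyyaw -0.583 z 0.1154 fix [ 0.0011 -0.0006] F [ 3.3 -0.7  4.9] Mz -0.05 q6 -1.448
position: [0.4584, -0.1496, 0.1154]
contact_force: [1.3, 0.1, 7.8]
position: [0.4581, -0.1495, 0.1153]
contact_force: [0.4, -0.2, 7.4]
position: [0.4579, -0.1495, 0.1153]
contact_force: [0.2, -0.1, 7.8]
keyyaw -0.342 z 0.1153 fix [-0.0003  0.0001] F [ 0.2 -0.1  7.8] Mz -0.05 q6 -1.689
```

```bash
python3 steer.py '0 0 0 -.04;0 0 0 -.04;0 0 0 0'|grep -E "pos|contact"
python3 steer.py '0 0 0 -.04;0 0 0 -.04;0 0 0 0'|grep -E "pos|contact"
python3 steer.py '0 0 0 -.04;0 0 0 -.04;0 0 0 0'|grep -E "pos|contact"
python3 -c "
from h import *
keyerr()"
python3 steer.py '0 0 0 -.04;0 0 0 -.04;0 0 0 0'|grep -E "pos|contact"
python3 steer.py '0 0 0 -.04;0 0 0 -.04;0 0 0 0'|grep -E "pos|contact"
python3 -c "
from h import *
keyerr()"
```

```text
position: [0.4578, -0.1494, 0.1153]
contact_force: [0.8, 0.6, 8.6]
position: [0.4577, -0.1494, 0.1153]
contact_force: [0.3, 0.3, 9.0]
position: [0.4576, -0.1494, 0.1153]
contact_force: [0.4, -0.0, 7.9]
keyyaw -0.101 z 0.1153 fix [-0.0009  0.0003] F [ 0.4 -0.   7.9] Mz -0.03 q6 -1.929
position: [0.4576, -0.1494, 0.1153]
contact_force: [0.5, 0.4, 9.0]
position: [0.4575, -0.1493, 0.1152]
contact_force: [-0.2, 0.3, 8.4]
keyyaw 0.059 z 0.1152 fix [-0.0012  0.0003] F [-0.2  0.3  8.4] Mz 0.03 q6 -2.089
```

```bash
python3 steer.py '-.001 .0003 0 -.04;-.0005 0 0 -.04;0 0 0 0'|grep -E "pos|contact"
python3 steer.py '0 0 0 -.04;0 0 0 -.04;0 0 0 0'|grep -E "pos|contact"
python3 -c "
from h import *
keyerr()"
python3 steer.py '0 0 0 -.04;0 0 0 -.04;0 0 0 0'|grep -E "pos|contact"
python3 steer.py '0 0 0 -.04;0 0 0 -.04;0 0 0 0'|grep -E "pos|contact"
python3 -c "
from h import *
keyerr()"
```

```text
position: [0.4584, -0.1489, 0.115]
contact_force: [-0.3, -1.5, 8.5]
position: [0.4585, -0.149, 0.1147]
contact_force: [-0.2, -1.0, 4.4]
keyyaw 0.219 z 0.1147 fix [-0.0004  0.0002] F [-0.2 -1.   4.4] Mz -0.01 q6 -2.247
position: [0.4585, -0.1492, 0.1147]
contact_force: [-0.2, -1.3, 5.5]
position: [0.4575, -0.1482, 0.1136]
contact_force: [-0.1, 0.2, -1.0]
keyyaw 0.377 z 0.1136 fix [-0.0013 -0.0007] F [-0.1  0.2 -1. ] Mz 0.02 q6 -2.406
```

```bash
python3 steer.py '0 0 .002 0;0 0 0 0'|grep -E "pos|contact"
python3 steer.py '0 0 .002 0;0 0 0 0'|grep -E "pos|contact"
python3 -c "
from h import *
keyerr()"
```

```text
position: [0.4574, -0.1481, 0.1113]
contact_force: [-0.2, 0.7, -1.0]
position: [0.4578, -0.1483, 0.1095]
contact_force: [-0.1, 0.2, -0.5]
keyyaw 0.377 z 0.1095 fix [-0.001  -0.0005] F [-0.1  0.2 -0.5] Mz -0.01 q6 -2.405
```

```bash
python3 steer.py '0 0 .002 0;0 0 .002 0;0 0 0 0'|grep -E "pos|contact"
python3 steer.py '0 0 .002 0;0 0 .0015 0;0 0 0 0'|grep -E "pos|contact"
python3 -c "
from h import *
keyerr()"
python3 steer.py '0 0 .0008 0;0 0 0 0'|grep -E "pos|contact"
```

```text
position: [0.4579, -0.1483, 0.1056]
contact_force: [0.5, -0.3, -0.8]
position: [0.458, -0.1484, 0.1023]
contact_force: [-0.3, 0.0, -1.5]
keyyaw 0.377 z 0.1023 fix [-0.0008 -0.0003] F [-0.3  0.  -1.5] Mz -0.02 q6 -2.406
position: [0.4582, -0.1485, 0.1017]
contact_force: [0.7, 0.6, -1.3]
```

```bash
python3 steer.py '0 0 0 .06;0 0 0 .06;0 0 0 .06;0 0 0 0' 0 60|grep -E "pos|contact"
python3 -c "
from h import *
keyerr()"
python3 steer.py '0 0 0 .06;0 0 0 .06;0 0 0 .06;0 0 0 .06;0 0 0 0'|grep -E "pos|contact"
python3 -c "
from h import *
keyerr()"
```

```text
position: [0.4583, -0.1486, 0.1018]
contact_force: [-0.7, -0.9, -1.0]
keyyaw 0.197 z 0.1018 fix [-0.0005 -0.0002] F [-0.7 -0.9 -1. ] Mz 0.2 q6 -2.225
position: [0.4583, -0.1489, 0.1018]
contact_force: [0.6, -1.6, -1.3]
keyyaw -0.042 z 0.1018 fix [-0.0003 -0.0001] F [ 0.6 -1.6 -1.3] Mz 0.08 q6 -1.987
```

```bash
python3 steer.py '0 0 0 .08;0 0 0 .08;0 0 0 .08;0 0 0 .08;0 0 0 0'|grep -E "contact"
python3 steer.py '0 0 0 .08;0 0 0 .08;0 0 0 .08;0 0 0 0'|grep -E "contact"
python3 -c "
from h import *
keyerr()"
python3 steer.py '0 0 0 .06;0 0 0 .06;0 0 0 0'|grep -E "contact"
python3 -c "
from h import *
keyerr()"
python3 steer.py '0 0 0 .06;0 0 0 0'|grep -E "contact"
python3 -c "
from h import *
keyerr()"
```

```text
contact_force: [-0.3, -3.5, -2.3]
contact_force: [-0.8, -4.8, -2.1]
keyyaw -0.6 z 0.1019 fix [ 0.0001 -0.0004] F [-0.8 -4.8 -2.1] Mz 0.1 q6 -1.428
contact_force: [-2.2, -4.9, -2.8]
keyyaw -0.718 z 0.1018 fix [ 0.0002 -0.0004] F [-2.2 -4.9 -2.8] Mz 0.12 q6 -1.309
contact_force: [-1.5, -4.9, -2.0]
keyyaw -0.778 z 0.1018 fix [ 0.0002 -0.0004] F [-1.5 -4.9 -2. ] Mz 0.18 q6 -1.249
```

```bash
python3 steer.py '0 0 0 .06;0 0 0 0'|grep -E "contact"
python3 -c "
from h import *
keyerr()"
python3 steer.py '0 0 0 .06;0 0 0 0'|grep -E "contact"
python3 -c "
from h import *
keyerr()"
python3 steer.py '0 0 0 .04;0 0 0 0'|grep -E "contact"
python3 -c "
from h import *
keyerr()"
```

```text
contact_force: [-0.8, -4.5, -2.0]
keyyaw -0.838 z 0.1019 fix [ 0.0002 -0.0004] F [-0.8 -4.5 -2. ] Mz 0.14 q6 -1.189
contact_force: [-1.7, -5.6, -1.5]
keyyaw -0.898 z 0.1018 fix [ 0.0003 -0.0005] F [-1.7 -5.6 -1.5] Mz 0.18 q6 -1.129
contact_force: [-2.5, -4.6, -2.6]
keyyaw -0.937 z 0.1019 fix [ 0.0003 -0.0005] F [-2.5 -4.6 -2.6] Mz 0.1 q6 -1.09
```

```bash
python3 steer.py '0 0 0 .04;0 0 0 0'|grep -E "contact"
python3 -c "
from h import *
keyerr()"
python3 steer.py '0 0 0 .04;0 0 0 0'|grep -E "contact"
python3 -c "
from h import *
keyerr()"
```

```text
contact_force: [-1.4, -6.5, -1.0]
keyyaw -0.977 z 0.1018 fix [ 0.0003 -0.0005] F [-1.4 -6.5 -1. ] Mz 0.25 q6 -1.05
contact_force: [-3.0, -6.0, -1.3]
keyyaw -1.016 z 0.1019 fix [ 0.0003 -0.0005] F [-3.  -6.  -1.3] Mz 0.59 q6 -1.011
```

```bash
python3 steer.py '0 0 0 -.04;0 0 0 0'|grep -E "contact"
python3 -c "
from h import *
keyerr();print(tool()[:3,3])"
python3 steer.py '0 0 0 0;0 0 0 0;0 0 0 0;0 0 0 0;0 0 0 0' .085|grep -E "contact|width"
python3 steer.py '0 0 -.03 0;0 0 -.03 0;0 0 -.03 0;0 0 -.03 0;0 0 0 0'|grep -E "contact|width|pos"
python3 - <<'E'
from h import *
go(.4635,.3776,.23,None)
i,K,T=grab("wrist","w5"); i,K,T=grab("top","t2")
hsv=cv2.cvtColor(i,cv2.COLOR_RGB2HSV)
# rings: dark-ish pixels inside mat
poly=np.array([proj(K,T,p) for p in [(.57,.44,.003),(.566,.238,.003),(.35,.243,.003),(.354,.44,.003)]]).astype(np.int32)
mm=np.zeros(i.shape[:2],np.uint8); cv2.fillPoly(mm,[poly],255); g=cv2.cvtColor(i,cv2.COLOR_RGB2GRAY)
m=((g<190)&(mm>0)).astype(np.uint8); n,l,s,c=cv2.connectedComponentsWithStats(m)
for k in range(1,n):
    if s[k,4]>40:
        cn=cv2.findContours((l==k).astype(np.uint8),0,2)[0][0]; e=cv2.minEnclosingCircle(cn); print(s[k],e,ray(K,T,*e[0],.01).round(4))
E
```

```text
contact_force: [-2.7, -5.0, -0.5]
keyyaw -0.975 z 0.1019 fix [ 0.0003 -0.0005] F [-2.7 -5.  -0.5] Mz 0.15 q6 -1.052
[ 0.45773771 -0.14969148  0.10185022]
contact_force: [0.6, -0.5, 0.3]
width: 0.0706
position: [0.4616, -0.1498, 0.2277]
contact_force: [0.1, 0.5, 0.5]
width: 0.0851
pos [ 0.4616 -0.1498  0.2277] closeyaw 0.589 dtool [ 0.4375  0.2945 -0.0049] turn 0 tilt 0.0121 q6 -1.046
[233 256   2  41  42] ((233.5, 276.0), 20.00634765625) [0.5118 0.2394 0.01  ]
[170 267  14  20  80] ((178.5, 276.5), 10.12432861328125) [0.5135 0.3884 0.01  ]
[178 269  14  20  72] ((182.5, 278.5), 10.12432861328125) [0.5079 0.3773 0.01  ]
[171 301  11  21  80] ((178.3333282470703, 311.0), 10.138038635253906) [0.4215 0.3854 0.01  ]
[183 302  10  20  68] ((185.0, 311.5), 9.708344459533691) [0.4198 0.3675 0.01  ]
[189 336  43   2  44] ((210.0, 336.5), 21.00605010986328) [0.3535 0.299  0.01  ]
```

View pics/w5.png

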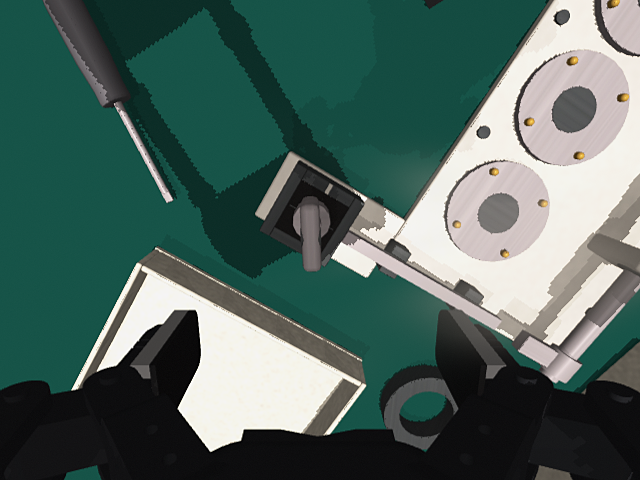

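The key stands in the lock at about (311,215) and the gripper is clear of it. The box is lower left and the master gauge is at (420,405). Next I'll move over the mat.

```bash
python3 steer.py '.0312 .021 0 0;.0312 .021 0 0;.0312 .021 0 0;.0312 .021 0 0;.0312 .021 0 0'>/dev/null
python3 steer.py '.0312 .021 0 0;.0312 .021 0 0;.0312 .021 0 0;.0312 .021 0 0;.0312 .021 0 0'>/dev/null
python3 steer.py '.0312 .021 0 0;.0312 .021 0 0;.0312 .021 0 0;.0312 .021 0 -.12;0 0 0 -.125'>/dev/null
python3 steer.py '0 0 0 -.125;0 0 0 -.125;0 0 0 -.125;0 0 0 -.125;0 0 0 -.125'>/dev/null
python3 steer.py '0 0 0 -.125;0 0 0 -.042;0 0 0 0;0 0 0 0;0 0 0 0'>/dev/null
cat >> h.py <<'E'
def rings(save=None,z=.017):
    i,K,T=grab("wrist",save); g=cv2.cvtColor(i,cv2.COLOR_RGB2GRAY)
    m=(g>150).astype(np.uint8)
    n,l,s,c=cv2.connectedComponentsWithStats(m)
    cs,hi=cv2.findContours(255*(g<195).astype(np.uint8),cv2.RETR_CCOMP,cv2.CHAIN_APPROX_NONE); 
    for c in cs:
        if len(c)>60 and 15<cv2.minEnclosingCircle(c)[1]<90:
            w=np.array([ray(K,T,*p,z)[:2] for p in c[:,0]],np.float32)*1000; e=cv2.fitEllipse(w)
            if max(e[1])<75 and min(e[1])>35: print("ring",np.round(e[0],1),np.round(e[1],1))
    return i,K,T
E
python3 - <<'E'
from h import *
go(.4635,.3776,.23,1.626)
rings("w6")
E
```

```text
pos [0.4601 0.3778 0.2207] closeyaw 1.624 dtool [-0.0034 -0.0004 -0.0093] turn -0.002 tilt 0.002 q6 -1.053
ring [508.4 387.8] [38.7 41.7]
```

View pics/w6.png

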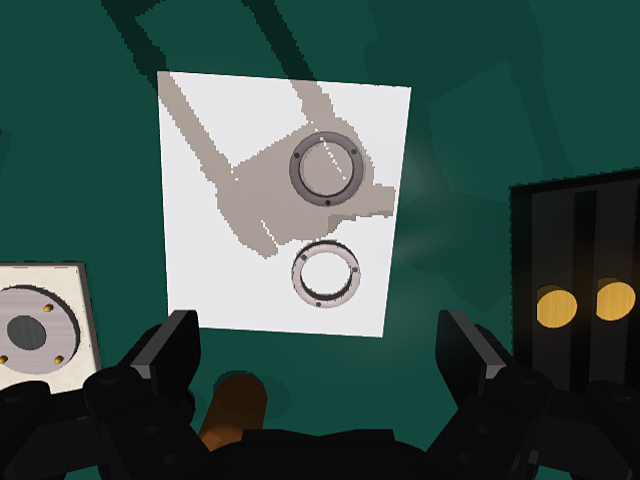

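The wrist view shows two rings: one at about (326,168) with dark dots at (297,156), (354,152) and (328,202), and one at about (326,273) with dots at (304,258), (354,269) and (319,304). The three dots on each top face give its centre.

```bash
cat >> h.py <<'E'
def dots(i,K,T,guess,z,r=8):
    """refine dark dots near pixel guesses, cast on plane z, circumcentre"""
    g=cv2.GaussianBlur(cv2.cvtColor(i,cv2.COLOR_RGB2GRAY),(3,3),0).astype(float); W=[]
    for u,v in guess:
        a=g[v-r:v+r+1,u-r:u+r+1]; w=np.clip(np.percentile(a,12)-a,0,None); yy,xx=np.mgrid[-r:r+1,-r:r+1]
        W.append(ray(K,T,u+(w*xx).sum()/w.sum(),v+(w*yy).sum()/w.sum(),z)[:2])
    W=np.array(W); A=2*(W[1:]-W[0]); c=np.linalg.solve(A,(W[1:]**2).sum(1)-(W[0]**2).sum())
    print("circ",c.round(4),"R",np.linalg.norm(W-c,axis=1)[0].round(4),"mean",W.mean(0).round(4)); return c
E
python3 - <<'E'
from h import *
i=cv2.imread("pics/w6.png")[:,:,::-1].copy(); _,K,T=grab("wrist")
dots(i,K,T,[(297,156),(354,152),(328,202)],.017,5)
dots(i,K,T,[(304,258),(354,269),(319,304)],.017,5)
E
```

```text
circ [0.4217 0.3834] R 0.0261 mean [0.4216 0.3834]
circ [0.5094 0.3872] R 0.026 mean [0.511  0.3881]
```

```bash
python3 -c "
from h import *
go(.4217,.3823,.022,1.626)"
```

```text
pos [0.4604 0.3779 0.2212] closeyaw 1.624 dtool [0.0382 0.0065 0.1993] turn -0.002 tilt 0.001 q6 -1.054
```

```bash
python3 steer.py '.0191 .0032 .03 0;.0191 .0033 .03 0;0 0 .035 0;0 0 .035 0;0 0 .025 0' .085>/dev/null
python3 steer.py '0 0 .02 0;0 0 .015 0;0 0 .009 0;0 0 0 0;0 0 0 0'|grep -E "pos|contact|width"
python3 steer.py '0 0 0 0;0 0 0 0;0 0 0 0;0 0 0 0;0 0 0 0' 0 40|grep -E "pos|contact|width|grip"
python3 -c "
from h import *
go(.4217,.3823,.022,1.626)"
```

```text
position: [0.4222, 0.3825, 0.0228]
contact_force: [0.2, -0.2, 0.1]
width: 0.0853
position: [0.4229, 0.383, 0.0247]
contact_force: [-0.1, -0.6, 6.0]
width: 0.0584
gripper_force: 41.5
pos [0.4229 0.383  0.0247] closeyaw 1.625 dtool [ 0.0012 -0.0006  0.0027] turn -0.001 tilt 0.003 q6 -1.011
```

```bash
python3 steer.py '0 0 -.03 0;0 0 -.035 0;0 0 -.035 0'|grep -E "width|pos"
python3 steer.py '-.0118 -.0378 0 0;-.0118 -.0378 0 0;-.0118 -.0378 0 0;-.0118 -.0378 0 0;-.0118 -.0378 0 0'>/dev/null
python3 steer.py '-.0118 -.0378 0 0;-.0118 -.0378 0 0;-.0118 -.0378 0 0;-.0118 -.0378 0 0;-.0118 -.0378 0 0'>/dev/null
python3 steer.py '-.0118 -.0378 0 0;-.0118 -.0378 0 0;0 0 0 0;0 0 0 0'|grep -E "width|pos"
cat >> h.py <<'E'
def pins(save=None):
    i,K,T=grab("wrist",save); hsv=cv2.cvtColor(i,cv2.COLOR_RGB2HSV)
    m=cv2.inRange(hsv,(14,100,80),(35,255,255)); n,l,s,c=cv2.connectedComponentsWithStats(m)
    for k in range(1,n):
        if s[k,4]>15: print("pin",c[k].round(1),s[k,4],ray(K,T,*c[k],.0245).round(4))
E
python3 - <<'E'
from h import *
go(.5889,-.062,.0427,1.626)
pins("w7")
E
```

```text
position: [0.4215, 0.382, 0.124]
width: 0.0582
position: [0.5888, -0.0651, 0.1233]
width: 0.0583
pos [ 0.5888 -0.0651  0.1233] closeyaw 1.621 dtool [-0.0001  0.0032  0.0806] turn -0.005 tilt 0.0015 q6 -1.849
pin [272.7 209.8] 80 [ 0.5639 -0.0903  0.0245]
pin [364.2 209.2] 74 [ 0.5611 -0.0397  0.0245]
pin [443.9 209.1] 90 [0.5588 0.0044 0.0245]
pin [535.3 208.9] 79 [0.5562 0.0549 0.0245]
pin [615.4 208.5] 95 [0.5538 0.0991 0.0245]
pin [436.9 293.4] 78 [0.6091 0.0071 0.0245]
pin [522.7 293.4] 68 [0.6065 0.0576 0.0245]
pin [598.6 293.2] 71 [0.6042 0.1021 0.0245]
pin [275.9 294. ] 67 [ 0.6142 -0.0874  0.0245]
pin [361.9 294. ] 68 [ 0.6116 -0.0369  0.0245]
```

View pics/w7.png

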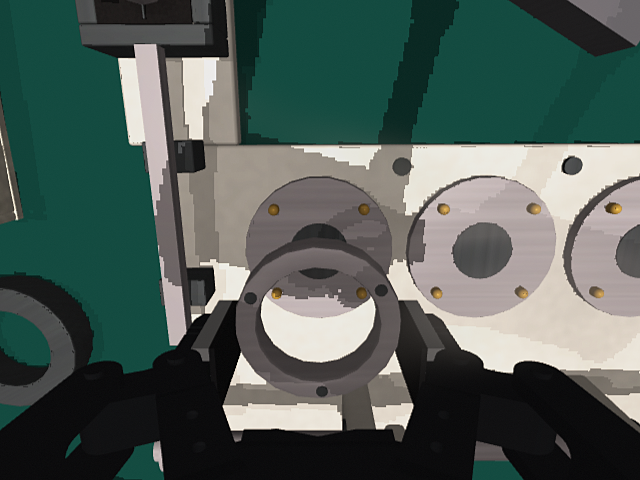

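The ring is held level, with dots at (250,298), (381,291) and (321,391). All four pins of nest 2 are visible at (273,210), (364,209), (276,294) and (362,294).

Run:
```python
from h import *
i=cv2.imread("pics/w7.png")[:,:,::-1].copy(); _,K,T=grab("wrist"); M=tool()
c=dots(i,K,T,[(250,298),(381,291),(321,391)],M[2,3]-.0077,10)
print(M[:3,3], "move",(M[:3,:3].T@(np.r_[.5877-c[0],-.0636-c[1],0])).round(4))
```

```text
circ [ 0.5859 -0.0617] R 0.0259 mean [ 0.5859 -0.0621]
[ 0.58741058 -0.06239532  0.12296857] move [-0.0017 -0.002  -0.    ]
```

```bash
python3 steer.py '0 0 .02 -.004;0 0 .02 0;0 0 0 0;0 0 0 0' >/dev/null; python3 -c "
from h import *
go(.5892,-.0643,.0427,1.626)"
```

```text
pos [ 0.5866 -0.0611  0.0822] closeyaw 1.631 dtool [-0.0025 -0.0034  0.0395] turn 0.005 tilt 0.0032 q6 -1.853
```

```bash
python3 steer.py '-.0012 -.0017 .01 0;-.0013 -.0017 .01 0;0 0 0 0;0 0 0 0' >/dev/null; python3 -c "
from h import *
go(.5892,-.0643,.0427,1.626)"; python3 steer.py '0 0 0 0;0 0 0 0'|grep pos
```

```text
pos [ 0.5905 -0.066   0.0623] closeyaw 1.629 dtool [0.0011 0.0017 0.0196] turn 0.003 tilt 0.0011 q6 -1.857
position: [0.5911, -0.0662, 0.0632]
```

```bash
for k in 1 2 3 4; do python3 steer.py '0 0 0 0;0 0 0 0;0 0 0 0'|grep pos;done
```

```text
position: [0.5908, -0.0661, 0.0631]
position: [0.5907, -0.0661, 0.0628]
position: [0.5907, -0.0661, 0.0628]
position: [0.5907, -0.0661, 0.0628]
```

```bash
python3 steer.py '.0014 .0018 .005 0;0 0 .005 0;0 0 .003 0;0 0 0 0;0 0 0 0'|grep -E "pos|contact"; python3 steer.py '0 0 0 0;0 0 0 0;0 0 0 0;0 0 0 0'|grep -E "pos|contact"
```

```text
position: [0.5889, -0.0643, 0.0493]
contact_force: [0.5, -0.5, -1.2]
position: [0.5894, -0.0644, 0.05]
contact_force: [0.5, -0.7, -1.2]
```

```bash
python3 steer.py '0 0 .002 0;0 0 .002 0;0 0 .002 0;0 0 0 0;0 0 0 0'|grep -E "pos|contact"; python3 steer.py '0 0 .001 0;0 0 0 0;0 0 0 0'|grep -E "pos|contact"
```

```text
position: [0.589, -0.0643, 0.0435]
contact_force: [-0.7, 1.2, -1.3]
position: [0.5892, -0.0644, 0.0428]
contact_force: [0.4, -0.2, -0.7]
```

```bash
python3 steer.py '0 0 .0005 0;0 0 0 0;0 0 0 0;0 0 0 0' .08|grep -E "pos|contact|width"
python3 steer.py '0 0 -.02 0;0 0 -.04 0;0 0 -.04 0;0 0 -.04 0;0 0 -.04 0' .085>/dev/null
python3 steer.py '.0046 .0378 0 0;.0046 .0378 0 0;.0046 .0378 0 0;.0046 .0378 0 0;.0046 .0378 0 0'>/dev/null
python3 steer.py '.0046 .0378 0 0;.0046 .0378 0 0;.0046 .0378 0 0;.0046 .0378 0 0;.0046 .0378 0 0'>/dev/null
python3 steer.py '.0046 .0378 0 0;.0046 .0378 0 0;0 0 0 0;0 0 0 0;0 0 0 0'>/dev/null
python3 steer.py '0 0 0 0;0 0 0 0'|grep pos
python3 - <<'E'
from h import *
i,K,T=grab("wrist","w8"); np.savez("w8.npz",K=K,T=T); go(.510,.3876,.028,1.626)
g=cv2.cvtColor(i,cv2.COLOR_RGB2GRAY); p=proj(K,T,(.51,.388,.017)); print(p)
c=cv2.HoughCircles(cv2.medianBlur(g,3),cv2.HOUGH_GRADIENT,1.5,20,param1=80,param2=25,minRadius=22,maxRadius=50)
for u,v,r in c[0]:
    if np.hypot(u-p[0],v-p[1])<60: print(u,v,r,ray(K,T,u,v,.017).round(4))
a=g[int(p[1])-60:int(p[1])+60,int(p[0])-60:int(p[0])+60]; m=(cv2.medianBlur(a,3)<70).astype(np.uint8); n,l,s,cc=cv2.connectedComponentsWithStats(m)
for k in range(1,n): print("dark",cc[k]+p.astype(int)-60,s[k,4])
E
```

```text
position: [0.5894, -0.0644, 0.0425]
contact_force: [-0.3, 0.1, -0.2]
width: 0.08
position: [0.5082, 0.3838, 0.2224]
pos [0.5082 0.3839 0.2224] closeyaw 1.627 dtool [-0.002   0.0037  0.1944] turn 0.001 tilt 0.0003 q6 -1.089
[321.37750347 218.7419458 ]
317.25 222.75 30.55 [0.5136 0.3848 0.017 ]
333.75 207.75 35.95 [0.5002 0.3976 0.017 ]
dark [319.5 184.5] 4
dark [299.  199.5] 16
dark [352. 213.] 21
dark [323.29032258 237.56989247] 186
dark [295.5 222.5] 4
```

Run:
```python
import cv2
im=cv2.imread("pics/w8.png")[150:290,240:400]
cv2.imwrite("pics/w8c.png",cv2.resize(im,None,fx=4,fy=4,interpolation=0))
```

```text
(no output)
```

View pics/w8c.png

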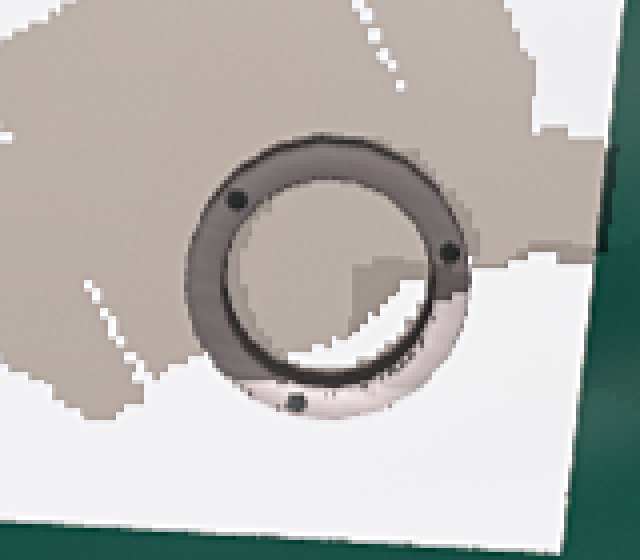

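The second ring's dots are at about (299,200), (352,213) and (314,250) in the full image. It is still flat on the mat.

Run:
```python
from h import *
d=np.load("w8.npz");K,T=d["K"],d["T"]
W=np.array([ray(K,T,u,v,.017) for u,v in[(298.8,199.6),(352,212.6),(313.6,250.1)]]); c=W.mean(0); print(c,np.linalg.norm(W-c,axis=1))
go(c[0],c[1]-.001,.0275,1.626)
```

```text
[0.51198349 0.38818769 0.017     ] [0.0258427  0.026167   0.02598656]
pos [0.5082 0.3839 0.2224] closeyaw 1.627 dtool [-0.004   0.0032  0.1949] turn 0.001 tilt 0.0003 q6 -1.089
```

```bash
python3 steer.py '-.002 .0016 .035 0;-.002 .0016 .035 0;0 0 .035 0;0 0 .035 0;0 0 .025 0' .085>/dev/null
python3 steer.py '0 0 .015 0;0 0 .01 0;0 0 .004 0;0 0 0 0;0 0 0 0'|grep -E "pos|contact|width"
python3 steer.py '0 0 0 0;0 0 0 0;0 0 0 0;0 0 0 0;0 0 0 0' 0 40|grep -E "pos|contact|width|grip"
python3 -c "
from h import *
go(.5120,.3872,.0275,1.626)"
python3 steer.py '0 0 -.03 0;0 0 -.035 0;0 0 -.035 0;0 0 0 0;0 0 0 0'|grep -E "width|pos"
```

```text
position: [0.5125, 0.3888, 0.0293]
contact_force: [1.0, -0.1, -0.3]
width: 0.0851
position: [0.5123, 0.389, 0.0302]
contact_force: [-0.0, -0.7, 5.2]
width: 0.0565
gripper_force: 41.9
pos [0.5123 0.389  0.0302] closeyaw 1.63 dtool [ 0.0004 -0.0018  0.0027] turn 0.004 tilt 0.0027 q6 -1.087
position: [0.513, 0.3897, 0.1315]
width: 0.0567
```

```bash
python3 steer.py '-.0072 -.0383 0 0;-.0072 -.0383 0 0;-.0072 -.0383 0 0;-.0072 -.0383 0 0;-.0072 -.0383 0 0'>/dev/null
python3 steer.py '-.0072 -.0383 0 0;-.0072 -.0383 0 0;0 0 0 0;0 0 0 0;0 0 0 0'>/dev/null
python3 steer.py '0 0 .02 0;0 0 0 0;0 0 0 0;0 0 0 0;0 0 0 0'|grep -E "pos|width"
cat >> h.py <<'E'
def held(i,K,T,M,top,ctr=None):
    """ring dots in hand: small dark blobs about 26 mm from the axis on plane z=top"""
    g=cv2.medianBlur(cv2.cvtColor(i,cv2.COLOR_RGB2GRAY),3); C=M[:2,3] if ctr is None else np.array(ctr); out=[]
    for th in (35,45,55,65,75):
        n,l,s,c=cv2.connectedComponentsWithStats((g<th).astype(np.uint8))
        for k in range(1,n):
            w=ray(K,T,*c[k],top)[:2]; r=np.linalg.norm(w-C)
            if 20<s[k,4]<260 and .021<r<.031 and max(s[k,2],s[k,3])<22: out.append((th,c[k].round(1).tolist(),s[k,4].item(),w.round(4).tolist(),round(r,4)))
    for o in out: print(o)
E
python3 - <<'E'
from h import *
M=tool(); i,K,T=grab("wrist","w9"); np.savez("w9.npz",K=K,T=T,M=M); held(i,K,T,M,M[2,3]-.0272+.014); go(.5779,.1249,.05,1.626)
E
```

```text
position: [0.5776, 0.1249, 0.1088]
width: 0.0565
(55, [265.7, 277.4], 98, [0.56, 0.1064], np.float64(0.0255))
(55, [387.0, 307.7], 99, [0.5691, 0.1506], np.float64(0.0271))
(55, [299.4, 383.3], 82, [0.6026, 0.1203], np.float64(0.0254))
(65, [265.8, 277.4], 107, [0.5601, 0.1065], np.float64(0.0254))
(65, [386.9, 307.8], 103, [0.5692, 0.1506], np.float64(0.027))
(65, [299.3, 383.4], 89, [0.6027, 0.1203], np.float64(0.0255))
(75, [265.6, 277.4], 115, [0.56, 0.1064], np.float64(0.0255))
(75, [386.9, 307.7], 117, [0.5692, 0.1505], np.float64(0.027))
(75, [299.4, 383.4], 92, [0.6027, 0.1204], np.float64(0.0255))
pos [0.5778 0.1247 0.109 ] closeyaw 1.63 dtool [-0.0001  0.0002  0.059 ] turn 0.004 tilt 0.0012 q6 -1.535
```

```bash
python3 steer.py '0 0 .015 0;0 0 .015 0;0 0 .015 0;0 0 .006 0;0 0 0 0'>/dev/null
python3 steer.py '0 0 0 0;0 0 0 0;0 0 0 0;0 0 0 0'|grep -E "pos|contact"
```

```text
position: [0.5781, 0.124, 0.0582]
contact_force: [-0.9, 0.6, -1.3]
```

```bash
python3 steer.py '0 .0006 .003 0;0 0 .003 0;0 0 .002 0;0 0 .001 0;0 0 0 0'|grep -E "pos|contact"
python3 steer.py '0 0 .001 0;0 0 0 0;0 0 0 0;0 0 0 0'|grep -E "pos|contact"
```

```text
position: [0.5771, 0.1245, 0.0478]
contact_force: [0.2, 0.7, -1.3]
position: [0.5775, 0.1246, 0.0473]
contact_force: [-0.4, -0.1, -0.7]
```

```bash
python3 steer.py '0 0 .0004 0;0 0 0 0;0 0 0 0;0 0 0 0' .08|grep -E "pos|contact|width"
python3 steer.py '0 0 -.02 0;0 0 -.04 0;0 0 -.04 0;0 0 -.04 0;0 0 -.04 0' .085>/dev/null
python3 steer.py '.013 -.03 -.01 0;.013 -.03 -.01 0;.013 -.03 0 0;0 0 0 0;0 0 0 0'>/dev/null
python3 steer.py '0 0 0 0;0 0 0 0;0 0 0 0'|grep pos
python3 - <<'E'
from h import *
M=tool(); i,K,T=grab("wrist","w10"); np.savez("w10.npz",K=K,T=T,M=M)
for c in [(.5776,.1256),(.5877,-.0636)]:
    print(c,proj(K,T,(*c,.034))); held(i,K,T,M,.034,c)
go(.69,.037,.3)
E
```

```text
position: [0.5775, 0.1246, 0.047]
contact_force: [0.1, -0.1, 0.2]
width: 0.0799
position: [0.544, 0.0335, 0.2465]
(0.5776, 0.1256) [419.61830607 258.67577695]
(0.5877, -0.0636) [201.91406271 257.5822689 ]
pos [0.544  0.0334 0.2465] closeyaw 1.63 dtool [-0.146  -0.0051 -0.0536] turn 0 tilt 0.0006 q6 -1.697
```

View pics/w10.png

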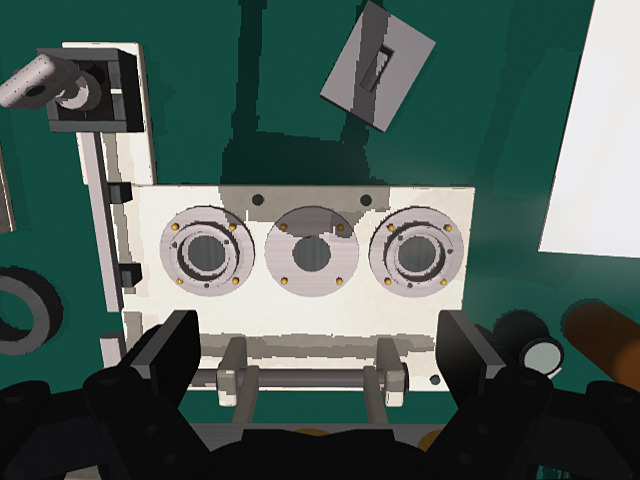

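Both rings lie between the pins of the outer nests, at about (207,254) and (416,254). The key stands in the lock at (75,90). Next I'll check the lever handle in the two fixed views.

```bash
python3 steer.py '0 0 -.02 .125;0 0 -.02 .125;0 0 -.02 .125;0 0 -.02 .125;0 0 -.02 .125'>/dev/null
python3 steer.py '0 0 0 .125;0 0 0 .125;0 0 0 .125;0 0 0 .125;0 0 0 .125'>/dev/null
python3 steer.py '0 0 0 .125;0 0 0 .125;0 0 0 .075;0 0 0 0;0 0 0 0'|grep pos
python3 - <<'E'
from h import *
i,K,T=grab("wrist","w11"); M=tool()
t=cv2.imread("pics/t2.png"); g=cv2.cvtColor(t,cv2.COLOR_BGR2GRAY); r=manip.get_image("top"); K,T=r["camera_matrix"],r["T"]
p=proj(K,T,(.6938,.0372,.265)); print("pred handle px",p)
sub=g[165:200,265:345]; n,l,s,c=cv2.connectedComponentsWithStats((sub<55).astype(np.uint8))
for k in range(1,n):
    if s[k,4]>60: print(s[k]+[265,165,0,0,0],c[k]+[265,165],ray(K,T,*(c[k]+[265,165]),.265).round(4))
s_=cv2.imread("pics/scene0.png"); g=cv2.cvtColor(s_,cv2.COLOR_BGR2GRAY); r=manip.get_image("scene"); K,T=r["camera_matrix"],r["T"]
print("pred scene",proj(K,T,(.6938,.0372,.265)),proj(K,T,(.6938-.0025,.0372+.045,.265)),proj(K,T,(.6938+.0025,.0372-.045,.265)))
go(.6946,.0222,.32,.0555)
E
```

```text
position: [0.5439, 0.0331, 0.3466]
pred handle px [301.87953107 181.26467159]
[265 165  51   8 278] [289.1618705  167.38489209] [0.7267 0.0653 0.265 ]
[274 176  60  12 460] [303.40434783 181.51086957] [0.6931 0.0338 0.265 ]
pred scene [305.64241047 251.34080955] [326.1270374  260.37724311] [285.88095279 242.6233894 ]
pos [0.5438 0.0328 0.3468] closeyaw 0.056 dtool [-0.0189  0.15    0.0267] turn 0.0 tilt 0.0002 q6 -0.123
```

```bash
python3 steer.py '-.0047 .0375 0 0;-.0047 .0375 0 0;-.0047 .0375 0 0;-.0047 .0375 0 0;0 0 .026 0'>/dev/null
python3 steer.py '0 0 0 0;0 0 0 0;0 0 0 0;0 0 0 0;0 0 0 0'|grep pos
python3 -c "
from h import *
go(.6946,.0222,.273,.0555)"
```

```text
position: [0.694, 0.022, 0.3231]
pos [0.694  0.022  0.3231] closeyaw 0.054 dtool [0.0002 0.0005 0.0501] turn -0.001 tilt 0.0029 q6 -0.123
```

```bash
python3 steer.py '0 0 .02 0;0 0 .02 0;0 0 .01 0;0 0 0 0;0 0 0 0'|grep -E "pos|contact"
python3 steer.py '0 0 0 0;0 0 0 0;0 0 0 0;0 0 0 0;0 0 0 0' 0 25|grep -E "pos|contact|width"
python3 steer.py '0 0 0 0;0 0 0 0;0 0 0 0'|grep -E "pos|contact|width|grip"
```

```text
position: [0.6942, 0.0219, 0.2715]
contact_force: [0.7, -0.2, 0.1]
position: [0.6947, 0.0218, 0.2714]
contact_force: [-0.7, 0.5, -0.4]
width: 0.0254
position: [0.694, 0.0217, 0.2713]
contact_force: [-2.3, -0.1, 3.5]
width: 0.0169
gripper_force: 24.7
```

```bash
python3 steer.py '0 -.021 .0004 0;0 -.0208 .0025 0;0 -.0205 .0046 0;0 -.0199 .0066 0;0 0 0 0'|grep -E "pos|contact|width"
python3 steer.py '0 -.0192 .0085 0;0 -.0182 .0104 0;0 -.0171 .0122 0;0 -.0158 .0138 0;0 0 0 0'|grep -E "pos|contact|width"
```

```text
position: [0.6114, 0.0172, 0.2579]
contact_force: [-0.1, 0.2, 6.4]
width: 0.0172
position: [0.5423, 0.0134, 0.211]
contact_force: [2.2, -0.4, 0.7]
width: 0.0169
```

```bash
python3 steer.py '0 -.0143 .0154 0;0 -.0127 .0167 0;0 -.011 .0179 0;0 -.0092 .0189 0;0 0 0 0'|grep -E "pos|contact|width"
python3 steer.py '0 -.0072 .0197 0;0 -.0052 .0203 0;0 -.0032 .0207 0;0 0 0 0;0 0 0 0'|grep -E "pos|contact|width"
python3 steer.py '0 -.0008 .012 0;0 0 0 0;0 0 0 0;0 0 0 0'|grep -E "pos|contact|width"
```

```text
position: [0.4959, 0.0109, 0.1417]
contact_force: [2.4, -0.2, 3.0]
width: 0.017
position: [0.4798, 0.0101, 0.0824]
contact_force: [-2.2, -0.3, 5.1]
width: 0.0172
position: [0.4786, 0.01, 0.0713]
contact_force: [-3.2, -1.6, 5.1]
width: 0.017
```

```bash
python3 steer.py '0 -.0003 .005 0;0 0 0 0;0 0 0 0'|grep -E "pos|contact|width"
python3 steer.py '0 0 .003 0;0 0 0 0;0 0 0 0'|grep -E "pos|contact|width"
```

```text
position: [0.4783, 0.01, 0.0664]
contact_force: [-3.6, -1.2, 6.0]
width: 0.0169
position: [0.4782, 0.01, 0.0635]
contact_force: [-3.9, -1.3, 6.6]
width: 0.0169
```

```bash
python3 steer.py '0 0 .002 0;0 0 0 0;0 0 0 0'|grep -E "pos|contact"
python3 steer.py '0 0 .001 0;0 0 0 0;0 0 0 0;0 0 0 0'|grep -E "pos|contact"
```

```text
position: [0.478, 0.01, 0.0614]
contact_force: [-4.0, -1.6, 5.9]
position: [0.4781, 0.01, 0.0605]
contact_force: [-3.4, -1.8, 5.6]
```

```bash
python3 steer.py '0 0 .0015 0;0 0 0 0;0 0 0 0'|grep -E "pos|contact"
python3 steer.py '0 0 .0015 0;0 0 0 0;0 0 0 0'|grep -E "pos|contact"
python3 - <<'E'
from h import *
i,K,T=grab("scene","s3")
print(proj(K,T,(.478,.025,.055)))
E
```

```text
position: [0.478, 0.01, 0.059]
contact_force: [-4.3, -1.3, 6.3]
position: [0.478, 0.01, 0.0574]
contact_force: [-3.3, -1.3, 6.8]
[356.28146792 252.21135978]
```

```bash
python3 steer.py '0 0 .0015 0;0 0 0 0;0 0 0 0'|grep -E "pos|contact|width"
python3 steer.py '0 0 .0015 0;0 0 0 0;0 0 0 0'|grep -E "pos|contact|width"
```

```text
position: [0.4779, 0.01, 0.0559]
contact_force: [-4.0, -1.7, 5.9]
width: 0.0168
position: [0.4779, 0.01, 0.0545]
contact_force: [-4.6, -1.7, 6.1]
width: 0.017
```

Run:
```python
from h import *
a,K,T=grab("scene","s4")
print([ (proj(K,T,(.478+d*.0555,.025-d,z))-[290,190]).round(1).tolist() for d,z in [(-.045,.055),(.045,.055),(-.045,.045),(.045,.045)]])
w,K,T=grab("wrist","w12")
print([ (proj(K,T,(.478+d*.0555,.025-d,z))*.625).round(1).tolist() for d,z in [(-.045,.055),(.045,.055),(-.045,.045),(.045,.045)]])
A=cv2.resize(a[190:310,290:450],(400,300),interpolation=2); W=cv2.resize(w,(400,300))
cv2.imwrite("pics/mix.png",np.hstack([A,W])[:,:,::-1])
```

```text
[[82.6, 69.1], [50.4, 55.5], [82.4, 71.8], [50.3, 58.2]]
[[198.2, 105.3], [198.5, 265.6], [198.3, 103.5], [198.6, 254.0]]
```

View pics/mix.png

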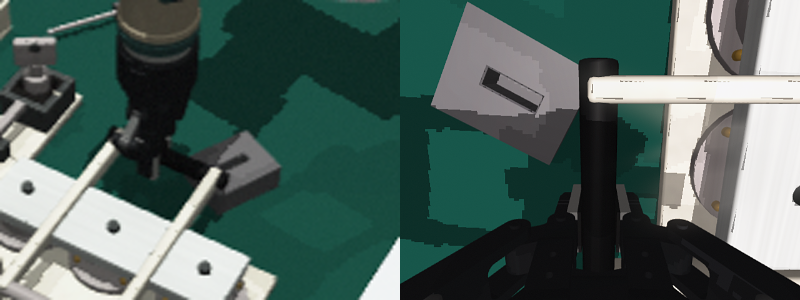

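The left half (scene view) shows the lever down with its arms level and the bar end at about z 0.055, which is the stop. The right half (wrist view) shows the handle between the pads, where the bar slid a little. Now I'll guide the lever back up along the same arc.

```bash
python3 steer.py '0 .0011 -.0209 0;0 .0032 -.0207 0;0 .0052 -.0203 0;0 .0072 -.0197 0;0 0 0 0'|grep -E "pos|contact|width"
python3 steer.py '0 .0092 -.0189 0;0 .011 -.0179 0;0 .0127 -.0167 0;0 .0143 -.0154 0;0 0 0 0'|grep -E "pos|contact|width"
python3 steer.py '0 .0158 -.0138 0;0 .0171 -.0122 0;0 .0182 -.0104 0;0 .0192 -.0085 0;0 0 0 0'|grep -E "pos|contact|width"
python3 steer.py '0 .0199 -.0066 0;0 .0205 -.0046 0;0 .0208 -.0025 0;0 .019 -.0004 0;0 0 0 0'|grep -E "pos|contact|width"
python3 -c "
from h import *
go(.6946,.0222,.2645,.0555)"
```

```text
position: [0.4947, 0.0109, 0.1389]
contact_force: [-7.3, -0.5, 6.3]
width: 0.0172
position: [0.5405, 0.0135, 0.2088]
contact_force: [-14.6, -1.6, 18.9]
width: 0.017
position: [0.6169, 0.0177, 0.2538]
contact_force: [-0.7, -0.5, 12.8]
width: 0.0173
position: [0.6939, 0.0219, 0.2642]
contact_force: [-0.6, 0.0, 4.2]
width: 0.0169
pos [0.6939 0.0219 0.2642] closeyaw 0.054 dtool [ 0.0003  0.0007 -0.0003] turn -0.001 tilt 0.0013 q6 -0.123
```

```bash
python3 steer.py '0 0 0 0;0 0 0 0;0 0 0 0;0 0 0 0;0 0 0 0' .085|grep -E "contact|width"
python3 steer.py '0 0 -.02 0;0 0 -.03 0;0 0 -.03 0;0 -.035 0 .125;0 -.035 0 .0'|grep -E "pos|contact|width"
python3 steer.py '0 0 0 -.125;0 0 0 -.125;0 0 0 -.125;0 0 0 -.125;0 0 0 -.125'>/dev/null
python3 steer.py '0 0 0 -.125;0 0 0 -.125;0 0 0 -.125;0 0 0 -.125;0 0 0 -.125'>/dev/null
python3 steer.py '0 0 0 -.125;0 0 0 -.125;0 0 0 -.125;0 0 0 -.071;0 0 0 0'>/dev/null
python3 -c "
from h import *
i,K,T=grab('top','t4'); g=cv2.cvtColor(i,cv2.COLOR_RGB2GRAY)
sub=g[165:200,265:345]; n,l,s,c=cv2.connectedComponentsWithStats((sub<55).astype(np.uint8))
for k in range(1,n):
    if s[k,4]>60: print(s[k],c[k]+[265,165])
go(.578,.125,.13,1.626)"
```

```text
contact_force: [-0.4, 0.3, 0.2]
width: 0.0761
position: [0.6244, 0.0215, 0.3446]
contact_force: [-0.7, -0.4, -0.3]
width: 0.085
[ 73   7   7  28 116] [340.76724138 189.23275862]
[ 4 14 13 13 71] [275.04225352 184.94366197]
[  6  25  51  10 217] [293.8156682  196.53917051]
pos [0.6224 0.0223 0.3429] closeyaw 1.623 dtool [0.039  0.1049 0.2129] turn -0.003 tilt 0.0001 q6 -1.699
```

```bash
sed -i 's/20<s\[k,4\]<260/5<s[k,4]<260/' h.py
python3 steer.py '.024 .004 .031 0;.024 .004 .031 0;.024 .004 .031 0;0 0 0 0;0 0 0 0'>/dev/null
python3 steer.py '0 0 0 0;0 0 0 0;0 0 0 0'|grep pos
python3 - <<'E'
from h import *
M=tool(); i,K,T=grab("wrist","w13"); np.savez("w13.npz",K=K,T=T,M=M)
for c in [(.5776,.1256),(.5877,-.0636)]:
    print(c,proj(K,T,(*c,.034))); held(i,K,T,M,.034,c)
go(.578,.125,.09,1.626)
E
```

```text
position: [0.5529, 0.0301, 0.2521]
(0.5776, 0.1256) [423.83625225 245.22394488]
(75, [404.8, 224.5], 11, [0.5599, 0.1068], np.float64(0.0258))
(0.5877, -0.0636) [207.84666626 245.25882395]
(75, [232.9, 232.3], 7, [0.5748, -0.0416], np.float64(0.0255))
(75, [181.5, 238.5], 12, [0.5828, -0.0864], np.float64(0.0234))
(75, [214.8, 277.2], 6, [0.6173, -0.058], np.float64(0.0301))
pos [0.5525 0.0301 0.2517] closeyaw 1.624 dtool [-0.0298  0.0935  0.1618] turn -0.002 tilt 0.0045 q6 -1.696
```

```bash
python3 steer.py '-.01 .0312 .03 0;-.01 .0312 .03 0;-.0098 .0311 .03 0;0 0 .035 0;0 0 .035 0'>/dev/null
python3 steer.py '0 0 0 0;0 0 0 0;0 0 0 0;0 0 0 0'|grep pos
python3 -c "
from h import *
go(.5775,.125,.0455,1.626)"
```

```text
position: [0.5757, 0.1194, 0.0981]
pos [0.5757 0.1194 0.0981] closeyaw 1.624 dtool [-0.0018  0.0055  0.0526] turn -0.002 tilt 0.0055 q6 -1.538
```

```bash
python3 steer.py '-.0018 .0055 .02 0;0 0 .015 0;0 0 .01 0;0 0 0 0;0 0 0 0'>/dev/null
python3 steer.py '0 0 0 0;0 0 0 0;0 0 .004 0;0 0 .0035 0;0 0 0 0'|grep -E "pos|contact"
python3 steer.py '0 0 0 0;0 0 0 0;0 0 0 0;0 0 0 0;0 0 0 0' 0 40|grep -E "pos|contact|width|grip"
python3 steer.py '0 0 -.02 0;0 0 -.03 0;0 0 -.035 0;0 0 -.02 0;0 0 0 0'|grep -E "pos|contact|width|grip"
python3 -c "
from h import *
go(.50,-.355,.15,1.626)"
```

```text
position: [0.5743, 0.125, 0.0422]
contact_force: [-0.3, -0.6, -0.7]
position: [0.575, 0.1251, 0.0433]
contact_force: [-1.1, -0.2, 4.2]
width: 0.0571
gripper_force: 43.2
position: [0.5779, 0.1255, 0.1526]
contact_force: [0.5, -0.1, -1.4]
width: 0.0571
gripper_force: 43.5
pos [0.5779 0.1255 0.1526] closeyaw 1.625 dtool [ 0.1039 -0.4756  0.0013] turn -0.001 tilt 0.0099 q6 -1.529
```

```bash
python3 steer.py '.008 -.0366 -.01 0;.008 -.0366 -.01 0;.008 -.0366 0 0;.008 -.0366 0 0;.008 -.0366 0 0'>/dev/null
python3 steer.py '.008 -.0366 0 0;.008 -.0366 0 0;.008 -.0366 0 0;.008 -.0366 0 0;.008 -.0366 0 0'>/dev/null
python3 steer.py '.008 -.0366 0 0;.008 -.0366 0 0;.008 -.0366 0 0;0 0 0 0;0 0 0 0'>/dev/null
python3 steer.py '0 0 0 0;0 0 0 0;0 0 0 0'|grep -E "pos|width"
python3 - <<'E'
from h import *
go(.50,-.355,.036,1.626)
i,K,T=grab("top","t5"); hsv=cv2.cvtColor(i,cv2.COLOR_RGB2HSV)
t=cv2.imread("pics/t2.png"); hs=cv2.cvtColor(t,cv2.COLOR_BGR2HSV)
m=(cv2.inRange(hs,(60,130,0),(100,255,255))==0).astype(np.uint8); n,l,s,c=cv2.connectedComponentsWithStats(m); k=l[286,460]; print(s[k],c[k])
cn=cv2.findContours((l==k).astype(np.uint8),0,2)[0][0]; w=np.array([ray(K,T,*p,.045)[:2] for p in cn[:,0]],np.float32); print(cv2.minAreaRect(w*1000))
E
```

```text
position: [0.4968, -0.354, 0.1674]
width: 0.0572
pos [ 0.4968 -0.354   0.1674] closeyaw 1.627 dtool [-0.0033 -0.0013  0.1313] turn 0.001 tilt 0.0013 q6 -2.36
[  209   175   297   305 37234] [362.09214696 325.7880969 ]
((362.9297790527344, -112.30230712890625), (690.1488037109375, 796.0791015625), 82.1284408569336)
```

```bash
python3 steer.py '0 0 .04 0;0 0 .04 0;0 0 .03 0;0 0 .015 0;0 0 0 0'>/dev/null
python3 steer.py '0 0 .009 0;0 0 0 0;0 0 0 0;0 0 0 0'|grep -E "pos|contact"
python3 steer.py '0 0 0 0;0 0 0 0;0 0 0 0;0 0 0 0;0 0 0 0' .08|grep -E "pos|contact|width"
python3 steer.py '0 0 -.03 0;0 0 -.035 0;0 0 -.04 0;0 0 -.03 0;0 0 0 0' .085|grep -E "pos|contact|width"
python3 -c "
from h import *
go(.5916,-.0628,.15,1.626)"
```

```text
position: [0.4976, -0.3562, 0.0353]
contact_force: [0.5, -1.3, -0.4]
position: [0.4968, -0.3558, 0.0341]
contact_force: [0.6, -0.1, -0.3]
width: 0.0799
position: [0.4999, -0.3584, 0.1763]
contact_force: [0.8, -0.3, 0.4]
width: 0.0848
pos [ 0.4999 -0.3584  0.1763] closeyaw 1.625 dtool [-0.1074  0.2905  0.0244] turn -0.001 tilt 0.0141 q6 -2.36
```

```bash
python3 steer.py '-.0134 .0363 0 0;-.0134 .0363 0 0;-.0134 .0363 0 0;-.0134 .0363 0 0;-.0134 .0363 0 0'>/dev/null
python3 steer.py '-.0134 .0363 0 0;-.0134 .0363 0 0;-.0134 .0363 0 0;0 0 .03 0;0 0 0 0'>/dev/null
python3 steer.py '0 0 0 0;0 0 0 0;0 0 0 0'|grep -E "pos|width"
python3 - <<'E'
from h import *
M=tool(); i,K,T=grab("wrist","w14"); np.savez("w14.npz",K=K,T=T,M=M)
held(i,K,T,M,.034,(.59,-.0628))
go(.5916,-.0628,.0455,1.626)
E
```

```text
position: [0.5884, -0.0612, 0.1397]
width: 0.085
(35, [350.0, 231.5], 22, [0.5754, -0.0421], np.float64(0.0253))
(45, [349.2, 231.4], 32, [0.5754, -0.0425], np.float64(0.025))
(45, [272.3, 240.0], 40, [0.5829, -0.0869], np.float64(0.0252))
(55, [349.3, 231.1], 40, [0.5752, -0.0425], np.float64(0.0251))
(55, [272.3, 240.0], 40, [0.5829, -0.0869], np.float64(0.0252))
(65, [349.1, 231.1], 43, [0.5752, -0.0426], np.float64(0.025))
(65, [272.4, 240.2], 45, [0.583, -0.0869], np.float64(0.0251))
(65, [320.3, 297.1], 7, [0.6175, -0.057], np.float64(0.028))
(75, [349.4, 231.1], 46, [0.5752, -0.0424], np.float64(0.0252))
(75, [362.2, 245.4], 13, [0.5834, -0.0343], np.float64(0.0293))
(75, [275.1, 275.8], 16, [0.6051, -0.0848], np.float64(0.0267))
(75, [353.7, 281.8], 75, [0.6064, -0.0375], np.float64(0.0302))
(75, [275.0, 282.5], 6, [0.6094, -0.0848], np.float64(0.0293))
(75, [318.3, 296.5], 34, [0.6171, -0.0583], np.float64(0.0275))
pos [ 0.5885 -0.0612  0.1399] closeyaw 1.623 dtool [-0.0028 -0.0017  0.0944] turn -0.003 tilt 0.0019 q6 -1.844
```

Ring centre is (0.592, -0.0625), consistent with the earlier look. I'll pick it up.

```bash
python3 steer.py '-.003 -.0017 .03 0;0 0 .03 0;0 0 .02 0;0 0 0 0;0 0 0 0'>/dev/null
python3 steer.py '0 0 0 0;0 0 0 0;0 0 .008 0;0 0 .005 0;0 0 0 0'|grep -E "pos|contact"
python3 steer.py '0 0 0 0;0 0 0 0;0 0 0 0;0 0 0 0;0 0 0 0' 0 40|grep -E "pos|contact|width|grip"
python3 steer.py '0 0 -.02 0;0 0 -.03 0;0 0 -.035 0;0 0 -.035 0;0 0 0 0'|grep -E "pos|contact|width|grip"
python3 -c "
from h import *
go(.43,-.355,.165,1.626)"
```

```text
position: [0.5904, -0.0612, 0.0451]
contact_force: [-0.2, -0.1, 0.3]
position: [0.5914, -0.063, 0.047]
contact_force: [-1.9, -3.8, 5.5]
width: 0.0575
gripper_force: 41.4
position: [0.5954, -0.0622, 0.1732]
contact_force: [2.2, -0.5, -1.1]
width: 0.0572
gripper_force: 43.0
pos [ 0.5954 -0.0622  0.1732] closeyaw 1.625 dtool [ 0.1812 -0.2834  0.0068] turn -0.001 tilt 0.0141 q6 -1.845
```

```bash
python3 steer.py '.0205 -.0315 0 0;.0205 -.0315 0 0;.0205 -.0315 0 0;.0205 -.0315 0 0;.0205 -.0315 0 0'>/dev/null
python3 steer.py '.0205 -.0315 0 0;.0205 -.0315 0 0;.0205 -.0315 0 0;.0205 -.0315 0 0;0 0 0 0'>/dev/null
python3 steer.py '0 0 0 0;0 0 0 0;0 0 0 0'|grep -E "pos|width"
python3 -c "
from h import *
go(.426,-.355,.035,1.626)"
```

```text
position: [0.4225, -0.3533, 0.1655]
width: 0.0572
pos [ 0.4225 -0.3533  0.1655] closeyaw 1.626 dtool [-0.0034 -0.002   0.1305] turn -0.0 tilt 0.0011 q6 -2.449
```

```bash
python3 steer.py '-.002 0 .04 0;0 0 .04 0;0 0 .03 0;0 0 .015 0;0 0 0 0'>/dev/null
python3 steer.py '0 0 .006 0;0 0 0 0;0 0 0 0;0 0 0 0'|grep -E "pos|contact"
python3 steer.py '0 0 0 0;0 0 0 0;0 0 0 0;0 0 0 0;0 0 0 0' .08|grep -E "pos|contact|width"
python3 steer.py '0 0 -.03 0;0 0 -.035 0;0 0 -.04 0;0 0 -.04 0;0 0 -.04 0' .085|grep -E "pos|contact|width"
python3 steer.py '0 0 0 0;0 0 0 0;0 0 0 0'>/dev/null
python3 - <<'E'
from h import *
M=tool(); i,K,T=grab("wrist","w15"); g=cv2.cvtColor(i,cv2.COLOR_RGB2GRAY)
for c in [(.4245,-.355),(.498,-.356)]: print(proj(K,T,(*c,.019))); held(i,K,T,M,.019,c)
go(.4577,-.1497,.21,.592)
E
```

```text
position: [0.4252, -0.3549, 0.0362]
contact_force: [0.2, -0.6, -1.2]
position: [0.4243, -0.3545, 0.0351]
contact_force: [-1.1, 0.5, -0.1]
width: 0.0798
position: [0.4239, -0.354, 0.2216]
contact_force: [1.2, -0.4, -1.1]
width: 0.0849
[314.81997987 218.51286199]
(45, [342.4, 201.4], 13, [0.4092, -0.3335], np.float64(0.0263))
(45, [286.6, 207.6], 13, [0.4167, -0.3783], np.float64(0.0245))
(45, [319.5, 250.5], 12, [0.4515, -0.3497], np.float64(0.0275))
(55, [342.0, 201.5], 16, [0.4093, -0.3338], np.float64(0.026))
(55, [287.0, 207.5], 16, [0.4166, -0.378], np.float64(0.0243))
(55, [319.5, 250.5], 12, [0.4515, -0.3497], np.float64(0.0275))
(65, [342.2, 201.2], 19, [0.4091, -0.3337], np.float64(0.0263))
(65, [287.0, 207.5], 16, [0.4166, -0.378], np.float64(0.0243))
(65, [319.5, 250.3], 14, [0.4513, -0.3497], np.float64(0.0273))
(75, [301.9, 186.4], 39, [0.3989, -0.3666], np.float64(0.0281))
(75, [330.9, 186.1], 27, [0.3975, -0.3435], np.float64(0.0293))
(75, [342.0, 201.0], 21, [0.4089, -0.3339], np.float64(0.0262))
(75, [286.5, 207.5], 20, [0.4166, -0.3784], np.float64(0.0246))
(75, [319.5, 250.5], 20, [0.4515, -0.3497], np.float64(0.0275))
[309.28805827 301.47391232]
(55, [288.1, 277.1], 27, [0.4766, -0.3751], np.float64(0.0287))
(55, [336.5, 280.5], 10, [0.4774, -0.3338], np.float64(0.0303))
(55, [331.9, 312.1], 18, [0.507, -0.3358], np.float64(0.0221))
(65, [340.5, 286.5], 6, [0.4827, -0.33], np.float64(0.0302))
(75, [340.7, 286.8], 12, [0.4829, -0.3298], np.float64(0.0302))
(75, [339.5, 296.8], 8, [0.4922, -0.3302], np.float64(0.0265))
(75, [302.6, 329.6], 13, [0.5253, -0.3606], np.float64(0.0276))
pos [ 0.4234 -0.3536  0.2184] closeyaw 1.625 dtool [-0.0453  0.2017  0.0088] turn 1.033 tilt 0.0029 q6 -2.447
```

```bash
python3 steer.py '-.0076 .0336 0 0;-.0076 .0336 0 0;-.0076 .0336 0 0;-.0076 .0336 0 0;-.0076 .0336 0 0'>/dev/null
python3 steer.py '-.0076 .0336 0 0;0 0 0 .125;0 0 0 .125;0 0 0 .125;0 0 0 .125'>/dev/null
python3 steer.py '0 0 0 .125;0 0 0 .125;0 0 0 .125;0 0 0 .125;0 0 0 .03'>/dev/null
python3 steer.py '0 0 0 0;0 0 0 0;0 0 0 0;0 0 0 0'|grep -E "pos|width"
python3 - <<'E'
from h import *
go(.4577,-.1497,.102,.594)
i,K,T=grab("wrist","w16")
p=proj(K,T,(.4577,-.1487,.111)); print(p); g=cv2.cvtColor(i,cv2.COLOR_RGB2GRAY)
for dv in (10,20,30): print(g[int(p[1])+dv,int(p[0])-30:int(p[0])+31:2])
E
```

```text
position: [0.4586, -0.1505, 0.2191]
width: 0.0851
pos [ 0.4586 -0.1505  0.2191] closeyaw 0.596 dtool [ 0.001  -0.0002  0.1172] turn 0.002 tilt 0.0014 q6 -1.057
[315.89242266 249.76775265]
[ 34  33  35  35  35  35  35  30  64  48  51  51 100 106 117 115 114 116
 112 102  93  41  54  51  49  94  93  89 253 243 241]
[ 66  65  65  64  65  64  66  65  65  65  65  60  96 104 113 116 115 114
 113 103  95  72  92  91  71  68  69  67  48 150 245]
[ 65  64  65  65  65  66  65  66  66  64  65  67  64  75  84 104 101 100
  85  75  65  66  67  66  66  66  66  66  66  66  66]
```

```bash
python3 steer.py '.001 0 .035 0;0 0 .035 0;0 0 .025 0;0 0 .015 0;0 0 0 0'>/dev/null
python3 steer.py '0 0 .007 0;0 0 0 0;0 0 0 0;0 0 0 0' |grep -E "pos|contact|width"
python3 -c "
from h import *
keyerr()"
python3 steer.py '0 0 0 0;0 0 0 0;0 0 0 0;0 0 0 0;0 0 0 0' .03 50|grep -E "contact|width|grip"
python3 steer.py '0 0 0 0;0 0 0 0;0 0 0 0;0 0 0 0;0 0 0 0' 0 50|grep -E "contact|width|grip"
python3 -c "
from h import *
keyerr()"
```

```text
position: [0.4591, -0.1502, 0.1039]
contact_force: [0.1, 0.6, 0.8]
width: 0.0847
keyyaw -0.976 z 0.1039 fix [ 0.0014 -0.0014] F [0.1 0.6 0.8] Mz 0.05 q6 -1.055
contact_force: [-0.4, 0.4, 0.1]
width: 0.0301
gripper_force: 0.0
contact_force: [-2.4, -1.5, 1.5]
width: 0.0113
gripper_force: 50.7
keyyaw -0.975 z 0.1028 fix [ 0.0006 -0.0005] F [-2.4 -1.5  1.5] Mz 0.09 q6 -1.055
```

```bash
python3 steer.py '0 0 0 -.08;0 0 0 -.08;0 0 0 -.08;0 0 0 -.08;0 0 0 0'|grep -E "contact"
python3 -c "
from h import *
keyerr()"
python3 steer.py '0 0 0 -.08;0 0 0 -.08;0 0 0 -.08;0 0 0 -.08;0 0 0 0'|grep -E "contact"
python3 -c "
from h import *
keyerr()"
python3 steer.py '0 0 0 -.08;0 0 0 -.08;0 0 0 -.08;0 0 0 -.08;0 0 0 0'|grep -E "contact"
python3 -c "
from h import *
keyerr()"
python3 steer.py '0 0 0 -.07;0 0 0 -.07;0 0 0 -.04;0 0 0 0'|grep -E "contact"
python3 -c "
from h import *
keyerr()"
```

```text
contact_force: [-0.4, -0.8, -0.1]
keyyaw -0.655 z 0.1029 fix [ 0.001  -0.0002] F [-0.4 -0.8 -0.1] Mz 0.0 q6 -1.376
contact_force: [-0.3, 0.1, -0.3]
keyyaw -0.337 z 0.1029 fix [ 0.0007 -0.    ] F [-0.3  0.1 -0.3] Mz -0.08 q6 -1.694
contact_force: [0.6, 2.4, 0.1]
keyyaw -0.019 z 0.1029 fix [0.0002 0.0001] F [0.6 2.4 0.1] Mz -0.1 q6 -2.013
contact_force: [2.6, 3.4, 2.1]
keyyaw 0.16 z 0.1029 fix [-0.      0.0001] F [2.6 3.4 2.1] Mz -0.1 q6 -2.192
```

```bash
python3 steer.py '0 0 0 -.06;0 0 0 -.06;0 0 0 0'|grep -E "contact"
python3 -c "
from h import *
keyerr()"
python3 steer.py '0 0 0 -.06;0 0 0 0'|grep -E "contact"
python3 -c "
from h import *
keyerr()"
python3 steer.py '0 0 0 -.04;0 0 0 0'|grep -E "contact"
python3 -c "
from h import *
keyerr()"
python3 steer.py '0 0 0 -.03;0 0 0 0'|grep -E "contact"
python3 -c "
from h import *
keyerr()"
```

```text
contact_force: [1.0, 4.8, 2.0]
keyyaw 0.28 z 0.1028 fix [-0.0004  0.0002] F [1.  4.8 2. ] Mz -0.11 q6 -2.312
contact_force: [1.2, 4.4, 2.8]
keyyaw 0.34 z 0.1028 fix [-0.0004  0.0001] F [1.2 4.4 2.8] Mz -0.08 q6 -2.372
contact_force: [1.5, 4.5, 2.5]
keyyaw 0.38 z 0.1028 fix [-0.0005  0.0001] F [1.5 4.5 2.5] Mz -0.19 q6 -2.412
contact_force: [1.1, 4.8, 1.7]
keyyaw 0.409 z 0.1028 fix [-0.0005  0.0001] F [1.1 4.8 1.7] Mz -0.17 q6 -2.441
```

```bash
python3 steer.py '0 0 0 -.03;0 0 0 0'|grep -E "contact"
python3 -c "
from h import *
keyerr()"
python3 steer.py '0 0 0 -.03;0 0 0 0'|grep -E "contact"
python3 -c "
from h import *
keyerr()"
python3 steer.py '0 0 0 -.03;0 0 0 0'|grep -E "contact"
python3 -c "
from h import *
keyerr()"
```

```text
contact_force: [1.3, 4.9, 2.0]
keyyaw 0.439 z 0.1028 fix [-0.0006  0.0001] F [1.3 4.9 2. ] Mz -0.16 q6 -2.471
contact_force: [1.8, 4.9, 1.9]
keyyaw 0.469 z 0.1028 fix [-0.0006  0.    ] F [1.8 4.9 1.9] Mz -0.12 q6 -2.501
contact_force: [1.9, 5.6, 2.7]
keyyaw 0.499 z 0.1028 fix [-0.0007  0.    ] F [1.9 5.6 2.7] Mz -0.11 q6 -2.531
```

```bash
python3 steer.py '0 0 0 -.03;0 0 0 0'|grep -E "contact"
python3 -c "
from h import *
keyerr()"
python3 steer.py '0 0 0 -.03;0 0 0 0'|grep -E "contact"
python3 -c "
from h import *
keyerr()"
```

```text
contact_force: [1.6, 4.4, 2.2]
keyyaw 0.529 z 0.1028 fix [-0.0007 -0.    ] F [1.6 4.4 2.2] Mz -0.15 q6 -2.561
contact_force: [1.7, 5.2, 1.6]
keyyaw 0.558 z 0.1028 fix [-0.0007 -0.0001] F [1.7 5.2 1.6] Mz -0.37 q6 -2.591
```

```bash
python3 steer.py '0 0 0 -.015;0 0 0 0;0 0 0 0'|grep -E "contact"
python3 -c "
from h import *
keyerr()"
python3 steer.py '0 0 0 .06;0 0 0 .04;0 0 0 0;0 0 0 0'|grep -E "contact"
python3 -c "
from h import *
keyerr()"
python3 steer.py '0 0 -.005 0;0 0 -.005 0;0 0 -.005 0;0 0 0 0'|grep -E "pos|contact|width"
```

```text
contact_force: [1.2, 5.3, 1.7]
keyyaw 0.572 z 0.1028 fix [-0.0007 -0.0001] F [1.2 5.3 1.7] Mz -0.5 q6 -2.604
contact_force: [0.3, 4.2, 3.3]
keyyaw 0.477 z 0.1028 fix [-0.0013  0.0005] F [0.3 4.2 3.3] Mz -0.12 q6 -2.509
position: [0.4592, -0.1509, 0.119]
contact_force: [-0.6, -0.1, -1.0]
width: 0.0113
```

```bash
python3 steer.py '0 0 -.03 0;0 0 -.03 0;0 0 -.02 0;-.0126 .0356 0 0;-.0126 .0356 0 0'>/dev/null
python3 steer.py '-.0126 .0356 0 .125;0 0 0 .125;0 0 0 .125;0 0 0 .125;0 0 0 .125'>/dev/null
python3 steer.py '0 0 0 .125;0 0 0 .125;0 0 0 .045;0 0 0 0;0 0 0 0'>/dev/null
python3 steer.py '0 0 0 0;0 0 0 0;0 0 0 0' |grep -E "pos|contact|width"
cat > bl.py <<'E'
from h import *
import sys
M=tool(); i,K,T=grab("wrist",sys.argv[1]); np.savez(sys.argv[1]+".npz",K=K,T=T,M=M)
hsv=cv2.cvtColor(i,cv2.COLOR_RGB2HSV); m=(hsv[:,:,1]<90)
for v in range(232,262,2):
    r=np.where(m[v,280:360])[0]+280; print(v,r.min() if len(r) else None,r.max() if len(r) else None,len(r))
go(.4284,.0732,.16,1.129)
E
python3 bl.py w17
```

```text
position: [0.4433, -0.0412, 0.1979]
contact_force: [-0.1, 1.0, -1.2]
width: 0.0112
232 None None 0
234 None None 0
236 None None 0
238 None None 0
240 None None 0
242 313 322 10
244 312 322 11
246 312 322 11
248 312 322 11
250 312 322 11
252 308 326 19
254 304 331 28
256 300 335 36
258 297 337 41
260 296 338 43
pos [ 0.4433 -0.0412  0.1978] closeyaw 1.142 dtool [0.0611 0.0979 0.0378] turn 0.013 tilt 0.0003 q6 -1.391
```

```bash
python3 steer.py '.0204 .0326 0 .012;.0204 .0326 0 0;.0203 .0327 0 0;0 0 .037 0;0 0 .03 0'>/dev/null
python3 steer.py '0 0 .012 0;0 0 0 0;0 0 0 0;0 0 0 0;0 0 0 0' |grep -E "pos|contact|width"
python3 -c "
from h import *
go(.4284,.0732,.0895,1.130)"
```

```text
position: [0.4307, 0.0732, 0.1201]
contact_force: [0.5, 1.0, -1.5]
width: 0.0114
pos [0.4307 0.0732 0.1201] closeyaw 1.13 dtool [ 0.0021 -0.001   0.0306] turn -0.0 tilt 0.0032 q6 -1.121
```

```bash
python3 steer.py '.002 -.001 .003 0;0 0 .003 0;0 0 0 0;0 0 0 0;0 0 0 0' |grep -E "pos|contact|width"
python3 steer.py '0 0 0 0;0 0 0 0;0 0 0 0' |grep -E "pos|contact|width"
```

```text
position: [0.4271, 0.0733, 0.1129]
contact_force: [-0.1, -0.2, -1.3]
width: 0.0113
position: [0.4271, 0.0734, 0.1129]
contact_force: [-0.5, -0.3, -1.9]
width: 0.0114
```

```bash
python3 steer.py '-.001 .0004 .003 0;0 0 .003 0;0 0 .002 0;0 0 0 0;0 0 0 0' |grep -E "pos|contact"
python3 steer.py '0 0 .003 0;0 0 .003 0;0 0 0 0;0 0 0 0' |grep -E "pos|contact"
python3 steer.py '0 0 .003 0;0 0 .003 0;0 0 0 0;0 0 0 0' |grep -E "pos|contact"
```

```text
position: [0.4279, 0.0733, 0.1045]
contact_force: [-0.3, -0.6, -1.7]
position: [0.4279, 0.0733, 0.0986]
contact_force: [-0.8, -0.0, -0.8]
position: [0.4279, 0.0733, 0.0925]
contact_force: [0.1, 0.9, -2.3]
```

```bash
python3 steer.py '0 0 .002 0;0 0 0 0;0 0 0 0' |grep -E "pos|contact"
python3 steer.py '0 0 .0008 0;0 0 0 0;0 0 0 0' |grep -E "pos|contact"
python3 steer.py '0 0 .0008 0;0 0 0 0;0 0 0 0' |grep -E "pos|contact"
```

```text
position: [0.4281, 0.0733, 0.0907]
contact_force: [-0.7, -0.8, -1.9]
position: [0.4281, 0.0733, 0.09]
contact_force: [0.4, 0.0, -0.5]
position: [0.4283, 0.0733, 0.0898]
contact_force: [-2.1, -0.7, 6.4]
```

Seated. I'll release, retreat and check everything numerically from above.

```bash
python3 steer.py '0 0 0 0;0 0 0 0;0 0 0 0;0 0 0 0;0 0 0 0' .085|grep -E "contact|width"
python3 steer.py '0 0 -.02 0;0 0 -.03 0;0 0 -.03 0;0 0 -.03 0;0 0 0 0'|grep -E "contact|width"
python3 steer.py '0 0 0 0;0 0 0 0;0 0 0 0;0 0 0 0;0 0 0 0'|grep -E "clock|pos|contact|width"
python3 - <<'E'
from h import *
i,K,T=grab("wrist","w18"); hsv=cv2.cvtColor(i,cv2.COLOR_RGB2HSV)
a=cv2.imread("pics/w3.png"); print(proj(K,T,(.4269,.0737,.098)),proj(K,T,(.4269,.0737,.03)))
m=(cv2.inRange(hsv,(60,130,0),(100,255,255))==0).astype(np.uint8); n,l,s,c=cv2.connectedComponentsWithStats(m)
p=proj(K,T,(.4269,.0737,.03)).astype(int); k=l[p[1]-25,p[0]-25]; print(s[k],c[k],tool()[:3,3])
i,K,T=grab("top","t9"); g0=cv2.imread("pics/top0.png"); d=cv2.absdiff(g0,i[:,:,::-1].copy()).max(2)
for nm,(x,y,z) in dict(handle=(.6938,.0372,.265),lock=(.4577,-.148,.045),loupe=(.65,.24,.04),bottle=(.645,.31,.1),gauge=(.67,-.26,.02),key=(.4269,.0737,.098)).items():
    u,v=proj(K,T,(x,y,z)).astype(int); print(nm,u,v,(d[v-12:v+13,u-14:u+15]>60).mean().round(3))
E
```

```text
contact_force: [-0.3, 0.5, 0.5]
width: 0.0713
contact_force: [1.5, -0.1, 0.1]
width: 0.0851
clock: 71.83
position: [0.4274, 0.0733, 0.198]
contact_force: [0.0, -0.2, 0.1]
width: 0.0853
[315.61254127 254.85386014] [316.13441127 227.44581023]
[ 274  172   85  117 8750] [315.63188571 224.53085714] [0.4276009  0.07333194 0.19823035]
handle 301 181 0.0
lock 379 292 0.0
loupe 231 223 0.0
bottle 199 221 0.0
gauge 416 213 0.0
key 292 305 0.458
```

```bash
python3 -c "
from rig import manip
print(manip.sign_off())"
```

```text
the job is handed in; nothing more can be done
None
```

I handed the job in at about 72 s; no verdict came back. Both rings were placed in the press, the lever was taken down to its stop once, and both rings are now in the white box; the press is locked again and the key was lowered into its block until it seated. The final top view showed the lever up, the lock as at the start and the loupe, bottle and gauge unmoved, though the arm hid the key there and the wrist view was my only check that it stands.

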